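Load the kitchen label dispenser

ROBOT

A 6-joint arm with a two-finger parallel gripper is mounted at the origin on the work surface. World frame = base frame: x ahead of the robot, y to its left, z up, the work surface at z = 0. Lengths are in m, angles in rad, forces in N, time in s.
With the tool pointing down it reaches from about 0.425 to 0.95 m from the base axis. Payload 3.5 kg.
Tool frame: the origin (TCP) lies at the very end of the fingers, on their centre line; the grasp point (between the pads) lies 19 mm behind it; x points along the fingers, z is the direction in which the jaws open and shut, and the axes are right-handed (so a half turn about x gives the same grasp; the last joint's range is limited). The gripper opens to 85 mm and grips with 20 to 120 N. Pads are 22 mm wide; open, the fingers measure 114 mm over their backs; the gripper's body (76 mm by 85 mm) begins 54 mm behind the grasp point. The pads swing forward as they close: fully open they stand 13 mm farther back than shut.
Start: joints at [-1.386, 0.286, 1.577, -0, 1.279, -0.15], TCP at [0.222, -0.637, 0.231] pointing down, gripper open.
Joint ranges: [-2.77, 2.77], [-0.9, 2.22], [0.21, 2.48], [-1.53, 4.67], [0.24, 2.81], [-2.84, 2.84]. Speed limits (rad/s): [2.79, 2.79, 3.14, 3.14, 3.14, 3.14].

INTERFACE

Orientations are given as a unit quaternion [x, y, z, w].
In Python, from plant import ctrl, cams gives the robot as it stands.
- The arm moves only by the tool play_rows, never from a script. Its argument "rows" is a list of rows, each a list of 3 entries, a list of its own where there are three numbers: the opening in per cent of the stroke, from 0 (shut) to 100 (fully open), then the shift along the tool's x, y, z in units of 0.3 m (1.0 is 0.3 m), then the turn, a rotation vector about the tool's x, y, z in units of pi/2 rad (1.0 is pi/2 rad). A call has 1 to 10 rows; each row is the pose to reach, as a shift and turn from the pose commanded when the call began, along the tool's axes at that moment; what a row does not reach only later rows make up. A row lasts 1/12 s, in which the tool goes at most 41.7 mm and 7.16 degrees, less where a joint would pass 70% of its speed; a pose out of reach is approached as far as the arm can. A call with a number of a shift or a turn outside -1 to 1 is refused whole. A call with a gripper value outside its range is refused whole. The fingers move at their own pace and stop on an object; "force" is the grip in N (left out, the last holds). Time passes only in rows, so rows that repeat a pose let the fingers close. It gives the time, the measured TCP pose, the force and the opening at its end, in the units of the state.
- ctrl.get_state(): the state, without advancing time (a new reading comes with each control period).
- cams.read_camera(name): name is "side" or "top" or "wrist"; returns a dict with "color" (384x512x3 uint8, red, green, blue), "fx", "fy", "cx", "cy" (pixels), "view" (4x4, takes a point from world to camera coordinates). Camera axes: x right, y down, z forward; pixel columns grow to the right and rows downward; lengths in m; the calibration is good to about 2 mm. A picture is of the moment at which its call begins. There is no depth.
- ctrl.sign_off(): hands the job in, once; it reports no verdict.
The state is a dict: "time": time; "qpos": joint angles; "dq": joint speeds; "joint_efforts": joint torques, N m; "eef_pos": TCP position; "tcp_rot": TCP orientation; "contact_force": force on the tool from outside, world axes, zero at the start; "wrist_torque": the same for the moment, N m; "opening": opening from 0.0 (shut) to 1.0 (fully open).
Only numpy, scipy, OpenCV 4.12 (cv2) and the standard library are available. Lean on these libraries where they do the work, as an engineer would, in place of code of your own. Each camera call takes 0.05 s, during which the arm holds its last target. There are 200 camera calls.

TASK

Load the two-lane label dispenser: slide the wide label roll onto the spindle right up to the brake plate, then the narrow roll right up against it, and then push the end cap on until it snaps behind the spring catch and holds both rolls pressed against the sprung brake plate. Feel your way and push gently: a rammed or jammed roll telescopes and is spoilt. Let go of everything and leave the cheese, onion and potato alone.

Things in the scene. Friction and masses are not known exactly. Their poses are not given: they have to be found in the camera images.
- dispenser: Fixed label dispenser: steel base 165 x 150 x 3 mm, side plate 62 mm wide and 136 mm tall, and a level aluminium spindle, 24 mm thick, its last 6 mm tapering to 15 mm. Origin: on the worktop under the brake plate's resting face; z up. Spindle's axis: 105 mm above the origin, along y; free end at y = -100 mm, so parts slide on towards +y. Two tear blades, 43 mm tall, stand 88 mm to its +x.
- brake (a joint): Brake plate, rubber-faced disc, 54 mm across, round the spindle's inner end (side plate 18 mm behind it): how far it is pushed back towards the side plate, in m: 0 at rest, 0.008 at its stop. Its spring takes about 3 N to start and 0.7 N more for each mm; let go, it creeps back to rest in 0.2 s, pushing the rolls out. In order from here: wide roll 0 to 50 mm, narrow roll 50 to 80 mm, cap.
- catch (a joint): Spring catch, 7 mm wide, on top of the spindle near its free end: how far it is pressed down, in m (0 = up, 2.5 mm proud; 0.0025 = flush). A ramp rising from 95 to 84.5 mm from the brake plate's resting face, then an upright step at 82.5 mm. A part sliding on presses it down with a few N; it springs up behind what has passed. A centred roll or cap presses it 1.5 mm.
- wide_roll: Wide roll of blank white labels on a card core: 60 mm in diameter, 50 mm wide, hole 26 mm right through, 70 to 140 g. Origin at its centre; its y axis is the hole's axis (x and z turn with the roll). Starts lying in the wire rack, axis along the rack and level, centre 47 mm above the worktop.
- narrow_roll: Narrow roll of blank white labels on a card core: 60 mm in diameter, 30 mm wide, hole 26 mm right through, 40 to 85 g. Origin at its centre; its y axis is the hole's axis (x and z turn with the roll). Starts lying in the wire rack, axis along the rack and level, centre 47 mm above the worktop.
- end_cap: Grey ribbed cap, 46 mm in diameter, 32 mm long, 45 g. Origin at its centre; +y points out of its open end, the way parts slide on. 26 mm hole in a 6 mm lip, then a 33 mm chamber to 25 mm deep. Starts in the rack, centre 39 mm up. The catch springs up behind its lip when its open face is 76.5 mm from the brake plate's resting face (about 7 to 13 N); 1.5 mm on, its floor meets the spindle's end.
- rack: Fixed low wire rack: two steel bars 8 mm thick, 28 mm between centres, tops 20 mm above the worktop, 250 mm long along its y axis, with end loops 38 mm tall at y = +-125 mm. Origin on the worktop under its middle. The two rolls and the cap lie on the bars, about 78 mm apart, in any order.
- cheese: Bystander: wedge of blue cheese, 120 x 66 x 54 mm, on a wooden board 16 mm thick. Origin under its middle.
- onion: Bystander: brown onion, 76 mm in diameter, 70 mm tall, on the worktop. Origin at its foot.
- potato: Bystander: potato lying on the worktop, 80 mm long along its x axis, 54 mm thick. Origin under its middle.
Not all that is in view belongs to the job. What is shaped like the narrow_roll but yellow is not meant. Of the things that look like the dispenser, take the one that is farthest from the robot's base at the start.

How it is judged:
On the way, in this order (a step that is already met when the one before it is completed fails the run):
1. the wide roll is on the spindle against the brake plate (within 4 mm) and let go (y of wide_roll in the frame of dispenser between -0.029 and 0 m and x of wide_roll in the frame of dispenser between -0.004 and 0.004 m and height (world z) of wide_roll between 0.1 and 0.11 m and contact force between the fingers and wide_roll below 0.3 N), for 0.2 s.
2. the narrow roll is on the spindle against the wide roll (within 4 mm of its place) and let go (y of narrow_roll in the frame of dispenser between -0.069 and -0.05 m and x of narrow_roll in the frame of dispenser between -0.004 and 0.004 m and height (world z) of narrow_roll between 0.1 and 0.11 m and y of wide_roll in the frame of dispenser above -0.029 m and contact force between the fingers and narrow_roll below 0.3 N), for 0.2 s.
At the end, for the whole second after the job is handed in: Wide roll, narrow roll and end cap are on the spindle in that order, let go and at rest; the catch is up (within 1 mm) behind the cap's lip, the cap's centre 85 to 94.5 mm from the brake plate's resting face, and the brake plate is held back more than 1.5 mm, clamping the rolls (y of end_cap in the frame of dispenser between -0.0945 and -0.085 m and x of end_cap in the frame of dispenser between -0.004 and 0.004 m and height (world z) of end_cap between 0.1 and 0.11 m and value of joint catch below 0.001 m and value of joint brake above 0.0015 m and y of wide_roll in the frame of dispenser between -0.0255 and 0 m and y of narrow_roll in the frame of dispenser between -0.0655 and -0.05 m and linear speed of each of end_cap, wide_roll, narrow_roll below 0.02 m/s); the robot touches nothing.
It fails at once if a roll is pressed against the dispenser or the other roll with more than 25 N (it telescopes), or the cap against the dispenser or the narrow roll with more than 30 N (contact force between any of wide_roll, narrow_roll and dispenser above 25 N or contact force between end_cap and dispenser above 30 N or contact force between narrow_roll and wide_roll above 25 N or contact force between end_cap and narrow_roll above 30 N).
It fails at once if a bystander (cheese, onion, potato) is shifted by more than 20 mm (distance of any of cheese, onion, potato from where it was at the start of the episode above 0.02 m).
It also fails if it takes over 72 s, if anything falls off the work surface, if the arm or the gripper's body presses on something with over 40 N, if the wrist force passes 120 N, or if a joint passes its speed limit or range.

## Working session

There is one attempt and no reset: what is moved stays moved. The work goes in short steps, Python scripts to look and compute and a tool call to move; the robot and the scene stay as the last step left them, time stands still between calls to the robot, and variables do not carry over. Pictures are saved under pics/ and viewed, about 8 in all and at most 12, crops included, and the job is handed in when it is done.

Besides the shell and the picture viewer there is one more tool, called after ">>>" as name(argument=value, ...) on one line, values as JSON. play_rows: Moves the arm, as the interface text tells. Shifts and turns lie within -1 to 1; 1 stands for 0.3 m of shift or pi/2 rad of turn. Its arguments: {"type":"object","properties":{"rows":{"type":"array"},"force":{"type":"number"}},"required":["rows"]}

```bash
ls; mkdir -p pics; cat > h.py <<'E'
import numpy as np, cv2, json
from plant import ctrl, cams
from scipy.spatial.transform import Rotation as R
def snap(n,f,sc=1,crop=None):
    d=cams.read_camera(n); im=np.ascontiguousarray(d["color"][:,:,::-1])
    np.savez('pics/'+f+'.npz',im=im,view=d["view"],K=[d["fx"],d["fy"],d["cx"],d["cy"]])
    if crop: x0,y0,x1,y1=crop; im=im[y0:y1,x0:x1]
    if sc!=1: im=cv2.resize(im,None,fx=sc,fy=sc,interpolation=cv2.INTER_CUBIC)
    cv2.imwrite('pics/'+f+'.png',im); return d
def load(f): return np.load('pics/'+f+'.npz')
def ray(f,u,v):
    d=load(f); fx,fy,cx,cy=d['K']; V=d['view']
    r=V[:3,:3].T@np.array([(u-cx)/fx,(v-cy)/fy,1]); return -V[:3,:3].T@V[:3,3], r
def atz(f,u,v,z):
    c,r=ray(f,u,v); return c+r*(z-c[2])/r[2]
def proj(f,p):
    d=load(f); fx,fy,cx,cy=d['K']; q=d['view'][:3,:3]@np.array(p)+d['view'][:3,3]; return np.array([fx*q[0]/q[2]+cx,fy*q[1]/q[2]+cy])
def tri(a,b):
    (c1,r1),(c2,r2)=ray(*a),ray(*b); A=np.stack([r1,-r2],1); s=np.linalg.lstsq(A,c2-c1,rcond=None)[0]
    p,q=c1+s[0]*r1,c2+s[1]*r2; return (p+q)/2,np.linalg.norm(p-q)
E
python3 - <<'E'
from h import *
a=snap('top','top0'); b=snap('side','side0')
im=np.hstack([load('top0')['im'],load('side0')['im']])
for n in('top0','side0'):
  d=load(n); print(n,d['K'],np.round(ray(n,256,192),3).tolist())
cv2.imwrite('pics/both.png',cv2.resize(np.vstack([load('top0')['im'],load('side0')['im']]),(800,1200))[:0+1200][::2,::1] if 0 else load('top0')['im'])
s=ctrl.get_state();print(s)
E
```

```text
pics
top0 [357.15938625 357.15938625 251.7166796  201.75589   ] [[0.383, 0.028, 1.008], [0.181, -0.048, -0.983]]
side0 [393.67473546 393.67473546 258.03632553 188.12152923] [[0.49, -0.658, 0.772], [0.027, 0.705, -0.709]]
{'time': 0.1, 'qpos': array([-1.38603610e+00,  2.87152608e-01,  1.57805296e+00,  1.29930864e-05,
        1.27858954e+00, -1.49995186e-01]), 'dq': array([-5.52247758e-04, -1.18595531e-03, -3.98041428e-03,  2.42527734e-03,
        5.77849295e-05,  3.32692417e-06]), 'joint_efforts': array([ 1.34396614e-03, -4.07294369e+01, -2.93699098e+01, -1.44331939e-04,
        3.38646765e-03,  4.05320364e-06]), 'eef_pos': array([ 0.2216857 , -0.63692254,  0.23002303]), 'tcp_rot': array([ 0.41025883,  0.57686708, -0.40917058,  0.57575299]), 'contact_force': array([-0.53455573, -0.21258393,  0.19413599]), 'wrist_torque': array([-0.04780087, -0.04782826,  0.01356454]), 'opening': 1.0019226991991448}
```

View pics/top0.png

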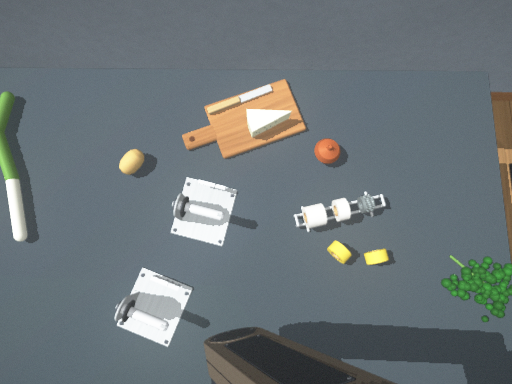

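View pics/side0.png

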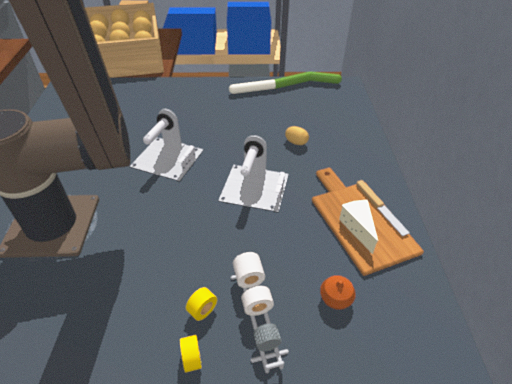

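Top: two dispensers at (205,212) and (153,308). The first is further up the image (larger x), so it should be farther from the base. The rack is at (340,212), with the wide roll at (315,216), the narrow roll at (342,210) and the cap at (368,204). The yellow rolls at (340,252) and (376,257) are decoys. I'll check this with numbers and an enlarged crop.

```bash
python3 - <<'E'
from h import *
for n,u,v,z in [('dispA',205,212,0),('dispB',153,308,0),('wide',315,216,.06),('nar',342,210,.06),('cap',368,204,.05),('loop1',297,221,.038),('loop2',383,202,.038)]:
  p=atz('top0',u,v,z); print(n,np.round(p,3),'dist',round(np.hypot(p[0],p[1]),3),'side px',np.round(proj('side0',p)))
t=load('top0')['im'][170:255,160:400]; s=load('side0')['im'][125:375,180:320]
t=cv2.resize(t,None,fx=3.3,fy=3.3,interpolation=cv2.INTER_CUBIC)
cv2.imwrite('pics/c1.png',t)
s=cv2.resize(s,None,fx=2.4,fy=2.4,interpolation=cv2.INTER_CUBIC); cv2.imwrite('pics/c2.png',s)
E
```

```text
dispA [0.512 0.125 0.   ] dist 0.527 side px [253. 188.]
dispB [0.25  0.263 0.   ] dist 0.363 side px [165. 157.]
wide [ 0.491 -0.175  0.06 ] dist 0.522 side px [247. 266.]
nar [ 0.507 -0.249  0.06 ] dist 0.565 side px [255. 297.]
cap [ 0.525 -0.325  0.05 ] dist 0.617 side px [266. 336.]
loop1 [ 0.48  -0.13   0.038] dist 0.498 side px [242. 255.]
loop2 [ 0.532 -0.372  0.038] dist 0.649 side px [271. 364.]
```

View pics/c1.png

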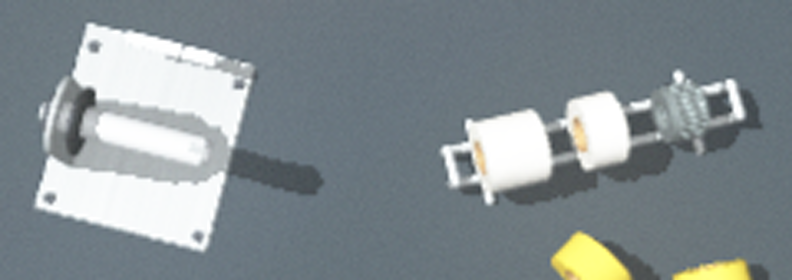

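View pics/c2.png

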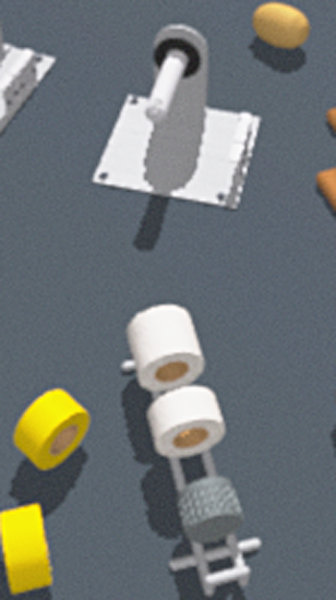

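The dispenser at (205,212) is 0.527 m from the base against 0.363 m for the other, so it is the one meant. Its spindle's free end points toward the rack. In the crop, the wide, narrow and grey cap parts lie on the rack in that order, and the yellow ones are off it. Next are finer positions and the tool frame.

```bash
cat >> h.py <<'E'
def go(p,ax=None,up=None,cur=None):
    """shift/turn (units) to TCP p with tool x down and jaw axis z perpendicular to horizontal dir ax (tool y along +-ax, nearest)"""
    s=ctrl.get_state(); P=s['eef_pos'] ; M=R.from_quat(s['tcp_rot']).as_matrix()
    sh=M.T@(np.array(p)-P)/.3; out=[sh]
    if ax is not None:
        a=np.array([ax[0],ax[1],0.]);a/=np.linalg.norm(a); x=np.array([0,0,-1.])
        c=[]
        for sg in(1,-1):
            y=sg*a; T=np.stack([x,y,np.cross(x,y)],1); c.append(R.from_matrix(M.T@T).as_rotvec()/(np.pi/2))
        c.sort(key=np.linalg.norm); out+=c
    for o in out: print(np.round(o,4).tolist())
E
python3 - <<'E'
from h import *
f=lambda u,v:(160+u/3.3,170+v/3.3); g=lambda u,v:(180+u/2.4,125+v/2.4)
e,er=tri(('top0',*f(207,157)),('side0',*g(154,112)));print('free end',e,er)
b,er=tri(('top0',*f(86,122)),('side0',*g(176,60)));print('brake face',b,er)
tc=[f(88,22),f(255,68),f(205,252),f(35,208)]
C=[atz('top0',*t,.003)[:2] for t in tc];print(np.round(C,4).tolist())
for i in range(4):print(np.linalg.norm(C[i]-C[(i+1)%4]))
for n,c in zip('abc',[(512,150),(598,130),(681,106)]): print(n,atz('top0',*f(*c),.055))
s=ctrl.get_state();M=R.from_quat(s['tcp_rot']).as_matrix();print(np.round(M,3))
go([.507,-.245,.25],[-.21,.978])
E
```

```text
free end [0.48558319 0.07012153 0.11055682] 0.005017866860918482
brake face [0.51238861 0.16329869 0.10415225] 0.0017770370855632312
[[0.6135, 0.1781], [0.5723, 0.0334], [0.4144, 0.0763], [0.4526, 0.2198]]
0.15040043329342748
0.1636712188766234
0.148541686563098
0.16617728786049682
a [ 0.49338112 -0.17693367  0.055     ]
b [ 0.50949649 -0.24886869  0.055     ]
c [ 0.5291433  -0.31924573  0.055     ]
[[-0.     0.944  0.329]
 [ 0.002  0.329 -0.944]
 [-1.     0.    -0.002]]
[-0.0641, 1.3275, -0.9216]
[-0.9215, -0.001, -0.0012]
[1.0785, -0.0012, 0.001]
```

>>> play_rows(rows=[[100,[-0.06,0.66,-0.46],[-0.46,0,0]],[100,[-0.06,0.66,-0.46],[-0.46,0,0]],[100,[-0.06,0.66,-0.46],[-0.46,0,0]],[100,[-0.06,0.66,-0.46],[-0.46,0,0]],[100,[-0.06,0.66,-0.46],[-0.46,0,0]],[100,[-0.06,0.66,-0.46],[-0.46,0,0]],[100,[-0.06,0.66,-0.46],[-0.46,0,0]],[100,[-0.06,0.66,-0.46],[-0.46,0,0]]], force=40)

```text
time: 0.77
eef_pos: [0.3644, -0.4407, 0.2493]
tcp_rot: [0.179, 0.684, -0.179, 0.684]
contact_force: [-0.4, 0.4, -0.3]
opening: 1.001
```

```bash
python3 - <<'E'
from h import *
print(ctrl.get_state()['eef_pos'],ctrl.get_state()['qpos'])
go([.51,-.245,.26],[-.21,.978])
E
```

```text
[ 0.36438669 -0.44067707  0.24926296] [-1.05711600e+00  4.61037270e-02  1.81620182e+00 -3.46984890e-04
  1.27922538e+00 -5.46081030e-01]
[-0.0361, 0.8063, 0.1044]
[-0.4599, -0.0001, 0.0002]
[1.5401, 0.0002, 0.0002]
```

>>> play_rows(rows=[[100,[-0.036,0.806,0.104],[-0.46,0,0]],[100,[-0.036,0.806,0.104],[-0.46,0,0]],[100,[-0.036,0.806,0.104],[-0.46,0,0]],[100,[-0.036,0.806,0.104],[-0.46,0,0]],[100,[-0.036,0.806,0.104],[-0.46,0,0]],[100,[-0.036,0.806,0.104],[-0.46,0,0]],[100,[-0.036,0.806,0.104],[-0.46,0,0]],[100,[-0.036,0.806,0.104],[-0.46,0,0]]])

```text
time: 1.43
eef_pos: [0.5099, -0.2467, 0.2597]
tcp_rot: [-0.074, 0.704, 0.074, 0.703]
contact_force: [0.0, -0.4, 0.2]
opening: 0.999
```

```bash
python3 - <<'E'
from h import *
snap('wrist','w1'); s=ctrl.get_state(); c,r=ray('w1',256,192); M=R.from_quat(s['tcp_rot']).as_matrix()
print(s['eef_pos'],s['qpos'],s['time']); print('cam in tool',M.T@(c-s['eef_pos']),'dir',M.T@r, load('w1')['K'])
V=load('w1')['view'];print(np.round(V[:3,:3]@M,3))
E
```

```text
[ 0.5092171  -0.24758164  0.2595709 ] [-6.31307239e-01  2.63263255e-02  1.81761719e+00 -9.23442652e-04
  1.29840294e+00 -8.38964567e-01] 1.4833
cam in tool [-0.14281751  0.07856165 -0.00018711] dir [ 0.95173887 -0.30705123 -0.0057534 ] [278.11914319 278.11914319 257.96312306 189.66290124]
[[-0.001  0.002  1.   ]
 [-0.299 -0.954  0.001]
 [ 0.954 -0.299  0.001]]
```

View pics/w1.png

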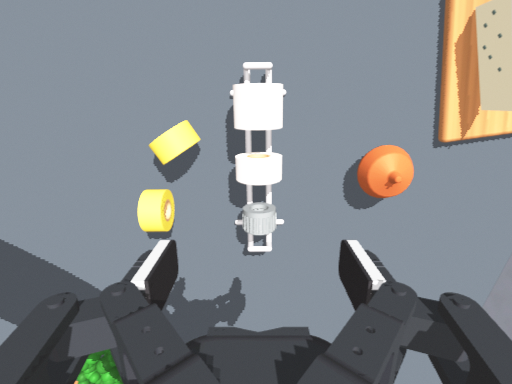

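The wrist view shows the wide roll at (258,105), the narrow roll at (259,167) and the cap at (260,218). The yellow decoys and the onion are clear. I need the cap's facing and better positions from an enlarged crop.

```bash
python3 - <<'E'
from h import *
im=load('w1')['im'][55:255,205:315]; cv2.imwrite('pics/w1c.png',cv2.resize(im,None,fx=3,fy=3,interpolation=cv2.INTER_CUBIC)[:600])
E
```

```text
(no output)
```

View pics/w1c.png

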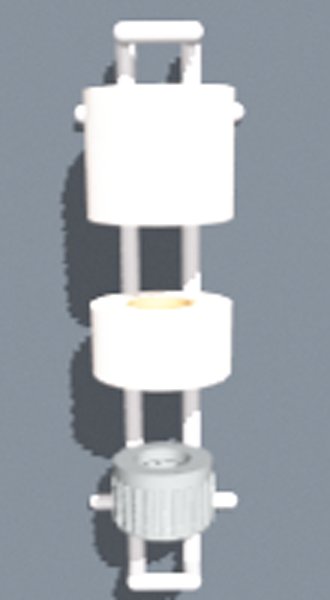

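The cap's hole faces up the picture (crop (160,460)), toward the dispenser, so its open end already points the right way.

```bash
python3 - <<'E'
from h import *
P=ctrl.get_state()['eef_pos']
res=[]
for n,u,v1,v2,z in [('wide',160,85,223,.077),('nar',161,293,389,.077),('cap',163,444,541,.062)]:
  a,b=[atz('w1',205+u/3,55+v/3,z) for v in(v1,v2)]; m=(a+b)/2; res.append(m); print(n,np.round(m,4),'len',np.linalg.norm(a-b))
for u,v in[(160,28),(163,582)]: print('loop',atz('w1',205+u/3,55+v/3,.038))
d=res[0]-res[2];print('axis',d/np.linalg.norm(d),np.linalg.norm(res[0]-res[1]),np.linalg.norm(res[1]-res[2]))
go([*res[0][:2],.10],d[:2])
E
```

```text
wide [ 0.4943 -0.1752  0.077 ] len 0.04942003307176849
nar [ 0.5095 -0.2449  0.077 ] len 0.0392490734041518
cap [ 0.5255 -0.3152  0.062 ] len 0.04651586170169807
loop [ 0.48419431 -0.12778084  0.038     ]
loop [ 0.53761899 -0.37151015  0.038     ]
axis [-0.21630808  0.97077079  0.10399461] 0.07128406606169005 0.07371536495899103
[0.5319, 0.2463, 0.0016]
[-0.0072, -0.0007, 0.0]
[1.9928, 0.0, 0.0012]
```

Narrow and cap show their +y faces, so I'll use the lower crown edges: narrow ≈ (0.5105,-0.249), cap ≈ (0.527,-0.322), wide ≈ (0.494,-0.1745). Their spacing is 76 mm, which agrees with the rack middle. Going for the wide roll.

>>> play_rows(rows=[[100,[0.4,0.247,0.002],[-0.007,0,0]],[100,[0.4,0.247,0.002],[-0.007,0,0]],[100,[0.4,0.247,0.002],[-0.007,0,0]],[100,[0.6,0.247,0.002],[-0.007,0,0]],[100,[0.7,0.247,0.002],[-0.007,0,0]],[100,[0.792,0.247,0.002],[-0.007,0,0]],[100,[0.792,0.247,0.002],[-0.007,0,0]],[100,[0.792,0.247,0.002],[-0.007,0,0]]])

```text
time: 2.15
eef_pos: [0.4914, -0.1743, 0.0192]
tcp_rot: [-0.075, 0.705, 0.078, 0.7]
contact_force: [0.1, 0.0, 0.7]
opening: 0.998
```

>>> play_rows(rows=[[40,[0,0,0],[0,0,0]],[40,[0,0,0],[0,0,0]],[40,[0,0,0],[0,0,0]],[40,[0,0,0],[0,0,0]],[40,[0,0,0],[0,0,0]],[40,[0,0,0],[0,0,0]]], force=25)

```text
time: 2.65
eef_pos: [0.4949, -0.1766, 0.0262]
tcp_rot: [-0.08, 0.703, 0.077, 0.703]
contact_force: [-6.3, -2.7, 4.8]
opening: 0.693
```

>>> play_rows(rows=[[40,[-0.1,0,0],[0,0,0]],[40,[-0.2,0,0],[0,0,0]],[40,[-0.3,0,0],[0,0,0]],[40,[-0.4,0,0],[0,0,0]],[40,[-0.45,0,0],[0,0,0]],[40,[-0.45,0,0],[0,0,0]],[40,[-0.45,0,0],[0,0,0]]])

```text
time: 3.23
eef_pos: [0.4959, -0.1751, 0.1607]
tcp_rot: [-0.079, 0.701, 0.076, 0.705]
contact_force: [-0.7, -0.3, -0.7]
opening: 0.687
```

```bash
python3 - <<'E'
from h import *
s=ctrl.get_state();print(s['eef_pos'],s['contact_force'],s['wrist_torque'],s['opening'],s['qpos'][5])
a=np.array([.27,.963]);a/=np.linalg.norm(a)
# roll centre 0.19 before brake face
b=np.array([.5124,.1633]); print('target',b-a*.20)
go([*(b-a*.20),.13],a)
E
```

```text
[ 0.49591035 -0.17510303  0.16071294] [-0.68489594 -0.26941087 -0.70929081] [-0.01664771 -0.04828365 -0.0076563 ] 0.6874529828239109 -0.7523070336549685
target [ 0.45840726 -0.0292741 ]
[0.1, 0.5021, -0.0165]
[0.314, 0.0037, 0.0021]
[-1.686, -0.0028, 0.0049]
```

>>> play_rows(rows=[[40,[-0.35,0.73,0.003],[0.314,0.004,0.002]],[40,[-0.35,0.73,0.003],[0.314,0.004,0.002]],[40,[-0.35,0.73,0.003],[0.314,0.004,0.002]],[40,[-0.35,0.73,0.003],[0.314,0.004,0.002]],[40,[-0.35,0.73,0.003],[0.314,0.004,0.002]],[40,[-0.35,0.73,0.003],[0.314,0.004,0.002]],[40,[-0.35,0.73,0.003],[0.314,0.004,0.002]],[40,[-0.35,0.73,0.003],[0.314,0.004,0.002]],[40,[-0.35,0.73,0.003],[0.314,0.004,0.002]]])

```text
time: 3.98
eef_pos: [0.447, 0.0396, 0.2611]
tcp_rot: [0.097, 0.704, -0.095, 0.697]
contact_force: [0.7, 0.3, -1.8]
opening: 0.693
```

```bash
python3 - <<'E'
from h import *
snap('wrist','w2',1.5);s=ctrl.get_state();print(s['eef_pos'],s['qpos'],R.from_quat(s['tcp_rot']).as_matrix().round(3))
print(proj('w2',[.4856,.07,.105]),proj('w2',[.5124,.1633,.105]))
E
```

```text
[0.44704896 0.03913961 0.26075537] [-1.40544562e-01 -2.52742587e-01  2.06914593e+00  1.96936130e-03
  1.33471846e+00  1.32815491e-01] [[-0.009  0.27   0.963]
 [ 0.003  0.963 -0.27 ]
 [-1.     0.001 -0.01 ]]
[287.62747662 139.70642334] [291.5361338  37.8582723]
```

View pics/w2.png

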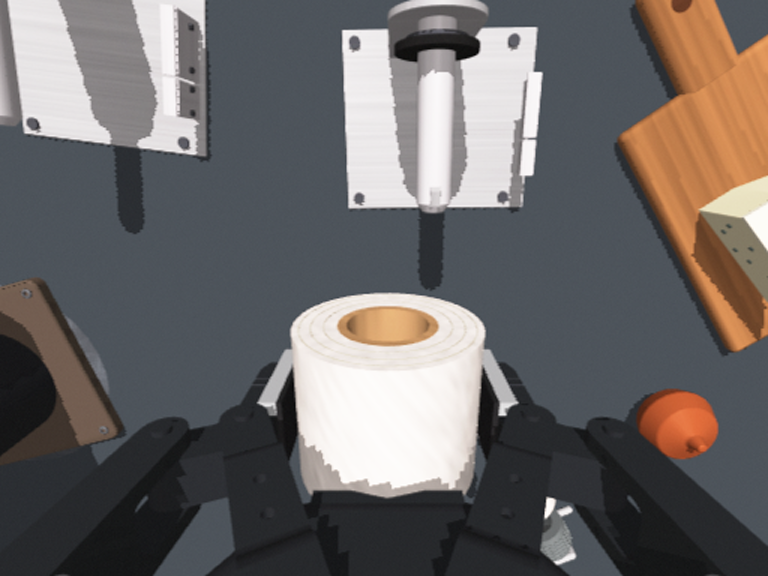

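The spindle's end is at (431,208) and its brake end at (436,58) in the 1.5x view. The prediction from the earlier triangulation is within 1 px. The roll is held straight with its hole at (387,326). Refining the spindle axis with edge profiles.

```bash
python3 - <<'E'
from h import *
g=cv2.cvtColor(load('w2')['im'],cv2.COLOR_BGR2GRAY).astype(int)
for v in(55,70,85,100,115,128,135,137,139,141,143): print(v,g[v,272:306].tolist())
print('roll hole rows');print(g[217,190:330:1].tolist())
E
```

```text
55 [147, 146, 148, 146, 147, 146, 131, 162, 199, 215, 225, 233, 239, 242, 243, 245, 246, 248, 248, 249, 248, 247, 245, 243, 241, 238, 236, 229, 215, 198, 165, 142, 142, 143]
70 [139, 139, 137, 138, 138, 133, 151, 179, 202, 217, 227, 234, 239, 242, 244, 245, 247, 248, 248, 249, 248, 246, 244, 242, 240, 237, 233, 225, 210, 188, 156, 135, 135, 135]
85 [143, 142, 142, 142, 141, 134, 153, 183, 206, 221, 229, 236, 241, 243, 244, 245, 247, 247, 248, 248, 247, 245, 243, 241, 239, 236, 230, 217, 198, 165, 139, 136, 137, 137]
100 [140, 141, 141, 141, 140, 136, 158, 189, 208, 223, 231, 238, 241, 243, 245, 245, 247, 247, 248, 247, 246, 244, 243, 240, 238, 233, 225, 210, 186, 156, 137, 135, 137, 137]
115 [141, 140, 142, 141, 141, 140, 163, 194, 212, 224, 232, 239, 242, 243, 245, 246, 247, 247, 247, 246, 245, 243, 241, 239, 236, 230, 217, 199, 166, 139, 136, 136, 135, 135]
128 [188, 141, 141, 140, 140, 143, 167, 198, 215, 226, 234, 239, 243, 243, 221, 192, 208, 209, 212, 214, 213, 199, 224, 238, 234, 226, 210, 188, 156, 135, 135, 136, 189, 219]
135 [230, 229, 230, 230, 229, 208, 178, 194, 213, 227
[... 749 characters left out ...]
l hole rows
[83, 82, 83, 83, 153, 217, 230, 230, 224, 222, 229, 233, 234, 236, 236, 236, 227, 228, 235, 235, 233, 232, 231, 232, 231, 227, 228, 233, 233, 234, 236, 238, 237, 237, 212, 158, 147, 146, 146, 148, 138, 105, 91, 101, 111, 115, 124, 135, 145, 152, 155, 156, 158, 161, 167, 171, 176, 176, 177, 178, 178, 178, 180, 183, 184, 187, 188, 188, 189, 189, 189, 189, 189, 189, 190, 189, 187, 186, 187, 185, 184, 181, 179, 176, 174, 169, 167, 163, 157, 152, 146, 141, 136, 126, 113, 112, 139, 154, 151, 150, 147, 149, 196, 229, 233, 234, 235, 235, 234, 234, 232, 228, 230, 234, 234, 234, 234, 234, 235, 220, 221, 234, 234, 235, 235, 235, 228, 219, 231, 236, 237, 234, 179, 83, 82, 83, 84, 83, 83, 82]
```

```bash
python3 - <<'E'
from h import *
s=ctrl.get_state();M=R.from_quat(s['tcp_rot']).as_matrix();P=s['eef_pos']
pts=[(55,290.55),(70,290),(85,289.6),(100,289.3),(115,288.9),(128,288.6)]
W=np.array([atz('w2',u,v,.105) for v,u in pts]); k=np.polyfit(W[:,1],W[:,0],1)
a=np.array([k[0],1]);a/=np.linalg.norm(a);print('dir',a)
sh=atz('w2',288.2,136.8,.117); e=sh[:2]-a*.006; print('end',e, 'x on line',np.polyval(k,e[1]),'resid',np.round(W[:,0]-np.polyval(k,W[:,1]),4))
e[0]=np.polyval(k,e[1]); np.savez('disp.npz',a=a,e=e)
b=e+a*.1; print('brake',b)
tt=e-a*(.025+.02); print('tgt',tt); go([*tt,.085],a)
print('xy check tool-y dir',M[:,1])
for c in [(343,30),(347,208),(522,208),(537,27)]: print(atz('w2',c[0]/1.5,c[1]/1.5,.003)[:2])
E
```

```text
dir [0.26329304 0.9647159 ]
end [0.48457101 0.06867439] x on line 0.48593795173820215 resid [ 0.0001 -0.0001 -0.0001  0.     -0.      0.    ]
brake [0.51226726 0.16514599]
tgt [0.47408977 0.02526218]
[0.5848, -0.0205, 0.105]
[-0.0047, -0.0062, -0.0004]
[1.9953, -0.0007, 0.0097]
xy check tool-y dir [2.70423408e-01 9.62741285e-01 6.31495059e-04]
[0.45563029 0.2215004 ]
[0.41456625 0.07800645]
[0.57475117 0.03337128]
[0.61355056 0.17923977]
```

>>> play_rows(rows=[[40,[0.1,-0.02,0.105],[-0.005,-0.006,0]],[40,[0.25,-0.02,0.105],[-0.005,-0.006,0]],[40,[0.4,-0.02,0.105],[-0.005,-0.006,0]],[40,[0.5,-0.02,0.105],[-0.005,-0.006,0]],[40,[0.585,-0.02,0.105],[-0.005,-0.006,0]],[40,[0.585,-0.02,0.105],[-0.005,-0.006,0]],[40,[0.585,-0.02,0.105],[-0.005,-0.006,0]],[40,[0.585,-0.02,0.105],[-0.005,-0.006,0]]])

```text
time: 4.7
eef_pos: [0.4765, 0.0251, 0.0879]
tcp_rot: [0.094, 0.699, -0.094, 0.702]
contact_force: [-0.6, -0.2, -0.5]
opening: 0.686
```

```bash
cat >> h.py <<'E'
def rel(zr):
    """TCP in spindle frame: s = distance of TCP ahead of brake face (neg), x lateral, z; yaw/pitch errors"""
    d=np.load('disp.npz');a,e=d['a'],d['e'];s=ctrl.get_state();P=s['eef_pos'];M=R.from_quat(s['tcp_rot']).as_matrix()
    n=np.array([a[1],-a[0]]);v=P[:2]-e;y=M[:,1]
    print('t',s['time'],'y',round(v@a-.1,4),'x',round(v@n,4),'z',round(P[2],4),'yawerr',round(y[:2]@n,4),'pitch',round(y[2],4),'roll',round(M[2,2],4),'F',[round(float(q),2) for q in(s['contact_force'][:2]@a,s['contact_force'][:2]@n,s['contact_force'][2])],'T',s['wrist_torque'].round(2),'op',round(s['opening'],3))
    return s
E
python3 - <<'E'
from h import *
rel(0); snap('wrist','w3',2.0,(150,0,400,290))
g=cv2.cvtColor(load('w3')['im'],cv2.COLOR_BGR2GRAY).astype(int)
print(proj('w3',[*np.load('disp.npz')['e'],.105]))
E
```

```text
t 4.7 y -0.1446 x 0.0023 z 0.0879 yawerr 0.0003 pitch 0.0016 roll 0.0043 F [-0.3, -0.5, -0.54] T [-0.   -0.02 -0.  ] op 0.686
[255.68588469 175.93246571]
```

View pics/w3.png

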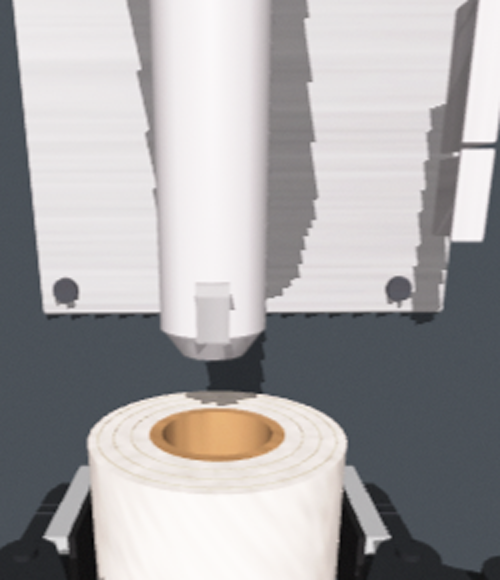

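```bash
python3 - <<'E'
from h import *
rel(0)
im=load('w3')['im']; g=cv2.cvtColor(im,cv2.COLOR_BGR2GRAY).astype(int); b=im[:,:,0].astype(int); r=im[:,:,2].astype(int)
for v in(110,130,150,160,164): 
  print(v,g[v,222:236].tolist(),g[v,276:290].tolist())
for v in(214,216,218): 
  row=(r-b)[v]; i=np.where(row>40)[0]; print('hole',v,i.min(),i.max(),row[i.min()-2:i.min()+2],row[i.max()-1:i.max()+3])
for v in(225,235,260): 
  print('roll',v,g[v,188:202].tolist(),g[v,316:330].tolist())
o=(r-b)>40; ys,xs=np.where(o[180:250,200:310]); print('hole rows',ys.min()+180,ys.max()+180)
E
```

```text
t 4.75 y -0.1443 x 0.003 z 0.0889 yawerr -0.0001 pitch 0.0019 roll 0.0065 F [0.33, 0.01, 0.43] T [-0.01 -0.05 -0.02] op 0.69
110 [231, 231, 231, 230, 230, 227, 204, 178, 186, 200, 209, 214, 220, 226] [216, 209, 201, 194, 186, 173, 160, 141, 130, 130, 130, 130, 131, 130]
130 [227, 228, 228, 228, 228, 228, 220, 193, 177, 192, 202, 211, 216, 222] [213, 207, 199, 190, 181, 169, 151, 131, 129, 132, 130, 131, 131, 129]
150 [230, 230, 229, 229, 229, 229, 229, 212, 183, 183, 196, 206, 213, 220] [211, 203, 197, 189, 177, 164, 164, 204, 226, 227, 226, 225, 225, 226]
160 [79, 80, 80, 79, 81, 81, 80, 87, 135, 173, 192, 203, 211, 217] [209, 202, 196, 187, 175, 164, 132, 89, 80, 79, 80, 80, 81, 79]
164 [82, 80, 80, 81, 80, 80, 82, 85, 127, 169, 191, 202, 209, 215] [210, 203, 195, 186, 173, 147, 107, 85, 79, 81, 79, 80, 82, 79]
hole 214 225 291 [10 13 49 90] [91 62 23 11]
hole 216 225 292 [10 37 85 92] [91 45 14 11]
hole 218 225 292 [11 38 81 92] [94 44 15 13]
roll 225 [80, 79, 81, 79, 80, 96, 176, 220, 227, 227, 228, 222, 220, 227] [221, 224, 231, 231, 231, 232, 197, 117, 81, 81, 81, 81, 81, 81]
roll 235 [119, 166, 180, 180, 181, 181, 182, 189, 200, 207, 218, 230, 233, 234] [222, 218, 208, 195, 188, 179, 178, 179, 181, 181, 179, 154, 103, 80]
roll 260 [35, 32, 29, 20, 16, 17, 16, 18, 91, 179, 210, 213, 218, 224] [209, 204, 194, 161, 87, 19, 18, 19, 17, 23, 30, 33, 42, 113]
hole rows 204 230
```

>>> play_rows(rows=[[40,[0,0,0],[0,0,0]],[40,[0,0,0],[0,0,0]],[40,[0,0,0],[0,0,0]],[40,[0,0,0],[0,0,0]]])

```text
time: 5.08
eef_pos: [0.4759, 0.026, 0.0878]
tcp_rot: [0.094, 0.699, -0.093, 0.703]
contact_force: [-1.1, 0.9, -0.7]
opening: 0.686
```

```bash
cat >> h.py <<'E'
def edge(row,lo,hi,rev=False):
    """subpixel strongest edge of |gradient| between columns lo..hi"""
    gr=np.abs(np.diff(cv2.GaussianBlur(row[None].astype(np.float32),(5,1),0)[0])); seg=gr[lo:hi]; i=int(seg.argmax()); w=seg[max(0,i-2):i+3]
    return lo+max(0,i-2)+(w*np.arange(len(w))).sum()/w.sum()+.5
E
python3 - <<'E'
from h import *
rel(0); snap('wrist','w4'); rel(0)
im=load('w4')['im'];g=cv2.cvtColor(im,cv2.COLOR_BGR2GRAY)
for v in(158,160,162,164): print('sp',v,edge(g[v],220,240),edge(g[v],272,292))
for v in(222,225,228): print('roll',v,edge(g[v],185,205),edge(g[v],312,332))
E
```

```text
t 5.0833 y -0.1438 x 0.0016 z 0.0878 yawerr -0.0014 pitch 0.0017 roll 0.0046 F [0.61, -1.31, -0.68] T [-0.02  0.01  0.  ] op 0.686
t 5.1333 y -0.1438 x 0.0013 z 0.0875 yawerr -0.0014 pitch 0.0016 roll 0.0039 F [-0.27, -0.32, -0.66] T [-0.05  0.03 -0.03] op 0.69
sp 158 230.74218362282878 283.3452380952381
sp 160 231.76524902070508 283.2970922882427
sp 162 231.77532176832682 283.22030651341
sp 164 231.80479452054794 283.2580025608195
roll 222 193.31993299832496 322.89039665970773
roll 225 193.7253771073647 322.51524132091447
roll 228 194.31059245960503 321.70607957085383
```

>>> play_rows(rows=[[40,[0.008,0.02,-0.001],[0,0,0]],[40,[0.008,0.04,-0.001],[0,0,0]],[40,[0.008,0.055,-0.001],[0,0,0]],[40,[0.008,0.07,-0.001],[0,0,0]],[40,[0.008,0.08,-0.001],[0,0,0]],[40,[0.008,0.09,-0.001],[0,0,0]],[40,[0.008,0.09,-0.001],[0,0,0]],[40,[0.008,0.09,-0.001],[0,0,0]]], force=20)

```text
time: 5.8
eef_pos: [0.4823, 0.0523, 0.0845]
tcp_rot: [0.094, 0.7, -0.093, 0.702]
contact_force: [0.7, -0.0, -0.8]
opening: 0.689
```

```bash
python3 - <<'E'
from h import *
rel(0)
snap('wrist','w5');im=load('w5')['im'];g=cv2.cvtColor(im,cv2.COLOR_BGR2GRAY)
rel(0)
for v in(150,160,170): print('sp',v,edge(g[v],220,240),edge(g[v],272,298))
for v in(222,225,228): print('roll',v,edge(g[v],185,205),edge(g[v],312,332))
E
```

```text
t 5.8 y -0.1167 x 0.0007 z 0.0845 yawerr -0.0015 pitch 0.0016 roll 0.0028 F [0.17, 0.65, -0.77] T [ 0.03 -0.02  0.04] op 0.689
t 5.85 y -0.1169 x 0.0007 z 0.0845 yawerr -0.0013 pitch 0.0015 roll 0.0028 F [-0.31, 0.04, -0.94] T [ 0.02 -0.08  0.01] op 0.692
sp 150 231.51756954612006 285.1945054945055
sp 160 231.62052117263843 284.4678756476684
sp 170 232.30510752688173 284.3141304347826
roll 222 193.31027998328457 322.88393234672304
roll 225 193.72236958443855 322.5131411615091
roll 228 194.31213483146067 321.71403038427167
```

>>> play_rows(rows=[[40,[0,0.012,0],[0,0,0]],[40,[0,0.024,0],[0,0,0]],[40,[0,0.036,0],[0,0,0]],[40,[0,0.048,0],[0,0,0]],[40,[0,0.06,0],[0,0,0]],[40,[0,0.072,0],[0,0,0]],[40,[0,0.084,0],[0,0,0]],[40,[0,0.096,0],[0,0,0]],[40,[0,0.1,0],[0,0,0]]])

```text
time: 6.6
eef_pos: [0.4902, 0.0816, 0.0846]
tcp_rot: [0.094, 0.7, -0.093, 0.702]
contact_force: [1.0, -1.0, 0.9]
opening: 0.692
```

```bash
python3 - <<'E'
from h import *
rel(0)
E
```

```text
t 6.6 y -0.0864 x 0.0007 z 0.0846 yawerr -0.0017 pitch 0.0017 roll 0.0029 F [-0.69, 1.27, 0.9] T [-0.17 -0.07 -0.01] op 0.692
```

>>> play_rows(rows=[[40,[0,0.016,0],[0,0,0]],[40,[0,0.032,0],[0,0,0]],[40,[0,0.048,0],[0,0,0]],[40,[0,0.064,0],[0,0,0]],[40,[0,0.08,0],[0,0,0]],[40,[0,0.096,0],[0,0,0]],[40,[0,0.112,0],[0,0,0]],[40,[0,0.128,0],[0,0,0]],[40,[0,0.144,0],[0,0,0]],[40,[0,0.154,0],[0,0,0]]])

```text
time: 7.43
eef_pos: [0.5019, 0.1264, 0.0843]
tcp_rot: [0.094, 0.7, -0.093, 0.702]
contact_force: [0.5, 0.3, -1.0]
opening: 0.69
```

```bash
python3 - <<'E'
from h import *
rel(0)
snap('wrist','w6');im=load('w6')['im'];g=cv2.cvtColor(im,cv2.COLOR_BGR2GRAY)
rel(0)
for v in(222,225,228): print('roll',v,edge(g[v],185,205),edge(g[v],312,332))
for v in(150,170): print('sp',v,edge(g[v],220,240),edge(g[v],272,298))
cv2.imwrite('pics/w6.png',cv2.resize(im[0:290,150:400],None,fx=2,fy=2))
E
```

```text
t 7.4333 y -0.0401 x 0.0002 z 0.0843 yawerr -0.0014 pitch 0.0017 roll 0.0018 F [0.41, 0.39, -1.02] T [-0.08 -0.06  0.02] op 0.69
t 7.4833 y -0.0399 x 0.0002 z 0.0843 yawerr -0.0016 pitch 0.0019 roll 0.0019 F [-1.03, 0.34, -0.07] T [-0.06 -0.01 -0.01] op 0.692
roll 222 193.32644628099175 322.8186274509804
roll 225 195.25524475524475 321.9140127388535
roll 228 196.41338582677164 320.6217798594848
sp 150 222.775 295.6927710843373
sp 170 234.72571001494768 284.4577777777778
```

View pics/w6.png

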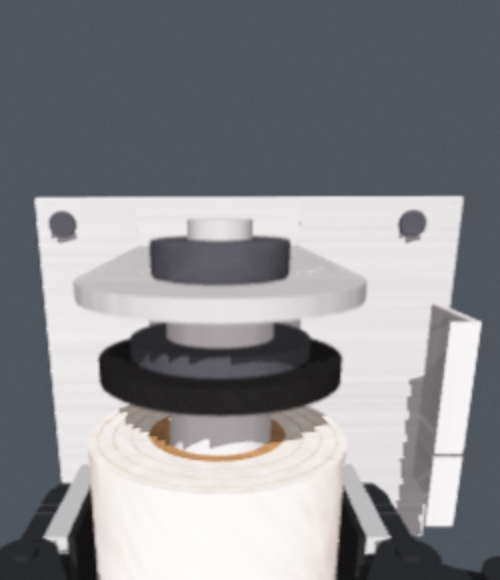

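The roll is well on, with the core round the spindle and about 14 mm left to the brake disc. The spindle sits about 1 mm right of the hole's centre. I'll trim that and close in slowly.

>>> play_rows(rows=[[40,[0,0.01,0.003],[0,0,0]],[40,[0,0.02,0.003],[0,0,0]],[40,[0,0.03,0.003],[0,0,0]],[40,[0,0.036,0.003],[0,0,0]],[40,[0,0.04,0.003],[0,0,0]],[40,[0,0.044,0.003],[0,0,0]],[40,[0,0.047,0.003],[0,0,0]],[40,[0,0.05,0.003],[0,0,0]],[40,[0,0.05,0.003],[0,0,0]]])

```text
time: 8.23
eef_pos: [0.5068, 0.1396, 0.0846]
tcp_rot: [0.093, 0.7, -0.093, 0.702]
contact_force: [-1.4, -2.0, 0.3]
opening: 0.691
```

```bash
python3 - <<'E'
from h import *
rel(0)
E
```

```text
t 8.2333 y -0.0261 x 0.0014 z 0.0846 yawerr -0.0018 pitch 0.0003 roll 0.0024 F [-2.25, -0.81, 0.27] T [-0.27  0.13  0.02] op 0.691
```

>>> play_rows(rows=[[40,[0,0.003,0],[0,0,0]],[40,[0,0.006,0],[0,0,0]],[40,[0,0.009,0],[0,0,0]],[40,[0,0.012,0],[0,0,0]],[40,[0,0.012,0],[0,0,0]]])

```text
time: 8.65
eef_pos: [0.5077, 0.1428, 0.0846]
tcp_rot: [0.093, 0.7, -0.093, 0.702]
contact_force: [-0.5, -4.9, 0.2]
opening: 0.69
```

```bash
python3 - <<'E'
from h import *
rel(0)
E
```

```text
t 8.65 y -0.0228 x 0.0014 z 0.0846 yawerr -0.0018 pitch -0.0002 roll 0.0022 F [-4.82, 0.85, 0.16] T [-0.74  0.24  0.11] op 0.69
```

>>> play_rows(rows=[[100,[0,-0.006,0],[0,0,0]],[100,[0,-0.006,0],[0,0,0]],[100,[0,-0.006,0],[0,0,0]],[100,[0,-0.006,0],[0,0,0]],[100,[-0.05,-0.006,0],[0,0,0]],[100,[-0.15,-0.006,0],[0,0,0]],[100,[-0.28,-0.006,0],[0,0,0]],[100,[-0.4,-0.006,0],[0,0,0]],[100,[-0.5,-0.006,0],[0,0,0]],[100,[-0.5,-0.006,0],[0,0,0]]])

```text
time: 9.48
eef_pos: [0.5109, 0.1423, 0.2433]
tcp_rot: [0.095, 0.695, -0.092, 0.707]
contact_force: [0.9, 0.4, 0.5]
opening: 0.996
```

```bash
python3 - <<'E'
from h import *
rel(0); snap('side','s2'); snap('top','t2'); snap('wrist','w7')
d=np.load('disp.npz');a,e=d['a'],d['e']
a=load('s2')['im'][120:200,215:295]; b=load('t2')['im'][180:250,160:250]
cv2.imwrite('pics/s2c.png',np.hstack([cv2.resize(a,(400,400),interpolation=cv2.INTER_CUBIC),cv2.resize(load('w7')['im'][0:384,100:484],(400,400))]))
go([.5105,-.249,.20],[-.216,.976])
E
```

```text
t 9.4833 y -0.0224 x 0.0047 z 0.2433 yawerr -0.0015 pitch 0.0073 roll 0.0166 F [0.62, 0.81, 0.48] T [-0.03 -0.04 -0.02] op 0.996
[0.1133, -1.2539, 0.3532]
[-0.3075, 0.002, -0.0008]
[1.6925, -0.001, -0.0027]
```

View pics/s2c.png

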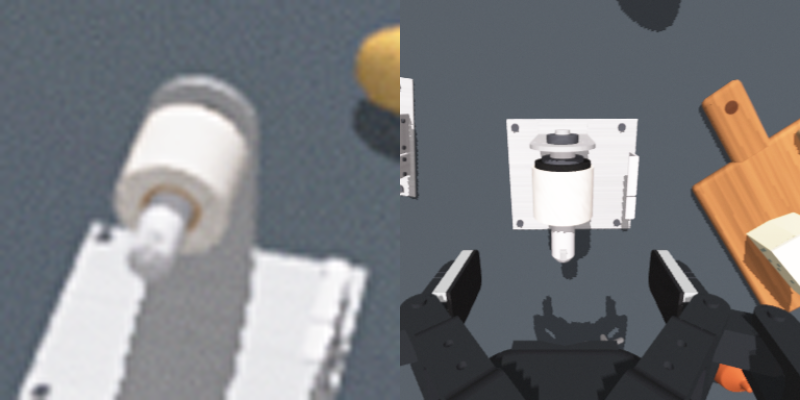

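Wide roll is on the spindle against the black brake disc, with no gap visible in either view. Now the narrow roll.

>>> play_rows(rows=[[100,[0,-0.9,0.25],[-0.22,0,0]],[100,[0,-0.9,0.25],[-0.22,0,0]],[100,[0,-0.9,0.25],[-0.22,0,0]],[100,[0,-0.9,0.25],[-0.22,0,0]],[100,[0,-0.9,0.25],[-0.22,0,0]],[100,[0,-0.9,0.25],[-0.22,0,0]],[100,[0,-0.9,0.25],[-0.22,0,0]],[100,[0,-0.9,0.25],[-0.22,0,0]]])

```text
time: 10.3
eef_pos: [0.5073, -0.144, 0.2318]
tcp_rot: [-0.026, 0.707, 0.026, 0.706]
contact_force: [-0.1, -0.1, 0.3]
opening: 1.0
```

```bash
python3 - <<'E'
from h import *
go([.5105,-.249,.022],[-.216,.976])
print(atz('w7',100+563/400*384/1,0,.1) if 0 else '')
g=cv2.cvtColor(load('w7')['im'],cv2.COLOR_BGR2GRAY).astype(int)
print(g[205:228,255].tolist())
d=np.load('disp.npz');b=d['e']+d['a']*.1
for y in(-.05,-.1): print(y,proj('w7',[*(b+d['a']*y),.134 if y>-.06 else .117]))
E
```

```text
[0.6994, -0.3498, -0.0146]
[-0.0915, -0.0004, -0.0001]
[1.9085, -0.0002, 0.0006]

[254, 254, 254, 254, 254, 254, 254, 254, 253, 254, 254, 253, 211, 181, 181, 181, 181, 250, 252, 252, 252, 252, 252]
-0.05 [256.57333693 216.97382686]
-0.1 [256.5690669  254.25977292]
```

Measured roll edge at v=217 matches the 217.0 predicted for the wide roll seated at the brake.

>>> play_rows(rows=[[100,[0.12,-0.12,-0.014],[-0.092,0,0]],[100,[0.2,-0.24,-0.014],[-0.092,0,0]],[100,[0.25,-0.33,-0.014],[-0.092,0,0]],[100,[0.35,-0.35,-0.014],[-0.092,0,0]],[100,[0.47,-0.35,-0.014],[-0.092,0,0]],[100,[0.59,-0.35,-0.014],[-0.092,0,0]],[100,[0.67,-0.35,-0.014],[-0.092,0,0]],[100,[0.7,-0.35,-0.014],[-0.092,0,0]],[100,[0.7,-0.35,-0.014],[-0.092,0,0]],[100,[0.7,-0.35,-0.014],[-0.092,0,0]]])

```text
time: 11.13
eef_pos: [0.5132, -0.243, 0.0239]
tcp_rot: [-0.079, 0.702, 0.08, 0.703]
contact_force: [0.8, 0.0, 0.5]
opening: 1.0
```

```bash
python3 - <<'E'
from h import *
s=ctrl.get_state();print(s['eef_pos'],s['contact_force']); snap('wrist','w8',1); 
im=load('w8')['im'];g=cv2.cvtColor(im,cv2.COLOR_BGR2GRAY).astype(int)
print(g[200:384:2,258].tolist())
E
```

```text
[ 0.51319333 -0.24295741  0.02386478] [0.81893362 0.02699417 0.49685108]
[84, 86, 87, 84, 85, 85, 85, 86, 86, 85, 85, 85, 109, 233, 234, 231, 235, 238, 203, 175, 196, 196, 197, 197, 198, 197, 196, 196, 195, 197, 198, 198, 190, 153, 167, 229, 236, 235, 237, 239, 235, 236, 233, 229, 235, 249, 253, 252, 252, 252, 253, 253, 253, 252, 253, 253, 253, 253, 253, 252, 236, 180, 176, 177, 182, 184, 70, 39, 34, 36, 40, 40, 39, 42, 41, 41, 39, 41, 41, 40, 40, 40, 41, 41, 41, 41, 41, 42, 39, 42, 40, 41]
```

```bash
python3 - <<'E'
from h import *
s=ctrl.get_state();M=R.from_quat(s['tcp_rot']).as_matrix();print(s['eef_pos'])
for v in(289,320.5):
  p=atz('w8',258,v,.077); print(p, M.T@(p-s['eef_pos']))
go([.5105,-.249,.022],[-.216,.976])
E
```

```text
[ 0.51423849 -0.24375107  0.02538649]
[ 0.51009415 -0.2333379   0.077     ] [-0.05163318  0.01101554 -0.00149523]
[ 0.5133712  -0.24766789  0.077     ] [-0.05161611 -0.00368437 -0.00149995]
[0.0112, -0.0143, -0.0161]
[0.0047, 0.0027, 0.0007]
[-1.9953, -0.0011, 0.0043]
```

>>> play_rows(rows=[[100,[0.008,-0.014,-0.014],[0,0,0]],[100,[0.008,-0.014,-0.014],[0,0,0]],[100,[0.008,-0.014,-0.014],[0,0,0]],[100,[0.008,-0.014,-0.014],[0,0,0]],[100,[0.008,-0.014,-0.014],[0,0,0]]])

```text
time: 11.6
eef_pos: [0.5105, -0.2488, 0.0226]
tcp_rot: [-0.079, 0.701, 0.079, 0.704]
contact_force: [-0.5, 0.1, 0.4]
opening: 1.004
```

```bash
python3 - <<'E'
from h import *
snap('wrist','w9'); s=ctrl.get_state();M=R.from_quat(s['tcp_rot']).as_matrix();print(s['eef_pos'],M[2])
im=load('w9')['im'];g=cv2.cvtColor(im,cv2.COLOR_BGR2GRAY)
for v in(235,245,255): print(edge(g[v],165,258),edge(g[v],258,345))
cv2.imwrite('pics/w9.png',im)
p=atz('w9',258,289,.077);print(M.T@(p-s['eef_pos'])); print(g[270:330,258].tolist())
go([.5105,-.249,.022],[-.216,.976])
E
```

```text
[ 0.51040169 -0.2486821   0.02237593] [-9.99993417e-01 -4.92921947e-04  3.59472856e-03]
200.1328502415459 317.29746261893973
194.57349762213576 323.1324823943662
195.2768625982778 323.15739514348786
[-0.0546323   0.01099391 -0.00068153]
[234, 224, 231, 234, 235, 237, 220, 234, 233, 231, 238, 250, 251, 251, 251, 251, 251, 251, 252, 252, 252, 252, 251, 251, 251, 251, 251, 251, 250, 250, 250, 250, 250, 249, 249, 249, 250, 250, 251, 251, 251, 251, 251, 251, 251, 251, 251, 252, 252, 252, 211, 183, 182, 182, 181, 182, 182, 182, 181, 181]
[0.0013, -0.0011, 0.0001]
[0.0044, 0.0023, 0.0003]
[-1.9956, -0.0005, 0.0036]
```

>>> play_rows(rows=[[40,[0,0,0],[0,0,0]],[40,[0,0,0],[0,0,0]],[40,[0,0,0],[0,0,0]],[40,[0,0,0],[0,0,0]],[40,[0,0,0],[0,0,0]],[40,[0,0,0],[0,0,0]]], force=25)

```text
time: 12.15
eef_pos: [0.5107, -0.2487, 0.0222]
tcp_rot: [-0.079, 0.701, 0.079, 0.704]
contact_force: [1.1, -0.1, 1.2]
opening: 0.693
```

>>> play_rows(rows=[[40,[-0.1,0,0],[0,0,0]],[40,[-0.2,0,0],[0,0,0]],[40,[-0.3,0,0],[0,0,0]],[40,[-0.4,0,0],[0,0,0]],[40,[-0.45,0,0],[0,0,0]],[40,[-0.45,0,0],[0,0,0]],[40,[-0.45,0,0],[0,0,0]]])

```text
time: 12.73
eef_pos: [0.5097, -0.2487, 0.157]
tcp_rot: [-0.079, 0.701, 0.079, 0.704]
contact_force: [1.1, 1.2, -0.8]
opening: 0.691
```

```bash
python3 - <<'E'
from h import *
rel(0)
d=np.load('disp.npz');a,e=d['a'],d['e'];n=np.array([a[1],-a[0]])
go([*(e-a*(.02+.015)+n*.001),.14],a)
E
```

```text
t 12.7333 y -0.3999 x 0.1065 z 0.157 yawerr -0.4718 pitch -0.0005 roll 0.0033 F [1.49, 0.78, -0.76] T [ 0.06  0.04 -0.01] op 0.691
[0.0566, 0.9445, 0.1063]
[0.3128, 0.0021, -0.0002]
[-1.6872, 0.0002, 0.0029]
```

>>> play_rows(rows=[[40,[0,0.944,0.106],[0.313,0.002,0]],[40,[0,0.944,0.106],[0.313,0.002,0]],[40,[0,0.944,0.106],[0.313,0.002,0]],[40,[0,0.944,0.106],[0.313,0.002,0]],[40,[0,0.944,0.106],[0.313,0.002,0]],[40,[0,0.944,0.106],[0.313,0.002,0]],[40,[0,0.944,0.106],[0.313,0.002,0]],[40,[0,0.944,0.106],[0.313,0.002,0]],[40,[0,0.944,0.106],[0.313,0.002,0]]])

```text
time: 13.48
eef_pos: [0.4754, 0.0367, 0.1542]
tcp_rot: [0.093, 0.703, -0.092, 0.699]
contact_force: [-0.4, -0.4, -0.4]
opening: 0.689
```

```bash
python3 - <<'E'
from h import *
rel(0)
d=np.load('disp.npz');a,e=d['a'],d['e'];n=np.array([a[1],-a[0]])
go([*(e-a*(.02+.015)+n*.001),.082],a)
E
```

```text
t 13.4833 y -0.1336 x -0.0017 z 0.1542 yawerr -0.0043 pitch -0.0003 roll -0.0056 F [-0.53, -0.24, -0.39] T [ 0.01 -0.   -0.03] op 0.689
[0.2406, -0.0047, 0.0104]
[0.0027, -0.0036, 0.0002]
[-1.9972, -0.0003, -0.0056]
```

>>> play_rows(rows=[[40,[0.08,-0.005,0.006],[0.002,0,0]],[40,[0.16,-0.005,0.006],[0.002,0,0]],[40,[0.22,-0.005,0.006],[0.002,0,0]],[40,[0.238,-0.005,0.006],[0.002,0,0]],[40,[0.238,-0.005,0.006],[0.002,0,0]],[40,[0.238,-0.005,0.006],[0.002,0,0]],[40,[0.238,-0.005,0.006],[0.002,0,0]],[40,[0.238,-0.005,0.006],[0.002,0,0]]])

```text
time: 14.15
eef_pos: [0.4801, 0.0322, 0.087]
tcp_rot: [0.096, 0.7, -0.095, 0.701]
contact_force: [0.3, -0.1, -0.4]
opening: 0.696
```

```bash
python3 - <<'E'
from h import *
s=rel(0); snap('wrist','w10'); s=rel(0)
im=load('w10')['im'];g=cv2.cvtColor(im,cv2.COLOR_BGR2GRAY);r=im[:,:,2].astype(int)-im[:,:,0]
for v in(172,176,180,184): print('sp',v,edge(g[v],215,245),edge(g[v],268,300))
for v in(236,240,244,248): print('roll',v,edge(g[v],180,205),edge(g[v],312,338))
for f in('w4','w10'):
  im=load(f)['im'];r=im[:,:,2].astype(int)-im[:,:,0]
  m=((r>40)[185:290,205:310]).astype(np.uint8); c=max(cv2.findContours(m,0,1)[0],key=cv2.contourArea); print(f,cv2.fitEllipse(c),cv2.boundingRect(c))
go([.4758,.035,.08],np.load('disp.npz')['a'])
E
```

```text
t 14.15 y -0.1367 x 0.004 z 0.087 yawerr 0.004 pitch 0.001 roll 0.0022 F [-0.05, 0.36, -0.4] T [-0.03  0.02 -0.01] op 0.696
t 14.2 y -0.1366 x 0.0039 z 0.0869 yawerr 0.0038 pitch 0.0011 roll 0.0022 F [-0.3, 0.38, -0.07] T [-0.01 -0.01 -0.  ] op 0.685
sp 172 225.79790842283776 277.3683544303797
sp 176 225.911866359447 277.34631147540983
sp 180 226.32591982427238 277.22012415933784
sp 184 228.61083123425692 274.30744777475024
roll 236 199.6332327802916 315.7885630498534
roll 240 185.67306397306396 318.71598639455783
roll 244 183.66405135520685 332.48804399808705
roll 248 181.72498647917794 334.46488696488694
w4 ((53.21995544433594, 31.911035537719727), (26.195476531982422, 67.0741958618164), 90.26191711425781) (20, 19, 68, 27)
w10 ((52.94095993041992, 59.772762298583984), (32.40504837036133, 67.56685638427734), 90.03297424316406) (19, 43, 69, 34)
[0.0231, 0.0048, -0.016]
[-0.0024, 0.0014, -0.0007]
[1.9976, -0.001, -0.0022]
```

>>> play_rows(rows=[[40,[0.023,0,-0.012],[-0.0024,0,0]],[40,[0.023,0,-0.012],[-0.0024,0,0]],[40,[0.023,0,-0.012],[-0.0024,0,0]],[40,[0.023,0,-0.012],[-0.0024,0,0]],[40,[0.023,0,-0.012],[-0.0024,0,0]]], force=20)

```text
time: 14.62
eef_pos: [0.4756, 0.0337, 0.0788]
tcp_rot: [0.094, 0.701, -0.094, 0.701]
contact_force: [0.7, -0.1, -0.0]
opening: 0.694
```

```bash
python3 - <<'E'
from h import *
snap('wrist','w11'); s=rel(0)
im=load('w11')['im'];g=cv2.cvtColor(im,cv2.COLOR_BGR2GRAY)
for v in(172,176,180): print('sp',v,edge(g[v],215,245),edge(g[v],268,300))
E
```

```text
t 14.6667 y -0.1365 x -0.0007 z 0.0789 yawerr -0.0004 pitch 0.0008 roll -0.0001 F [-1.11, -0.22, -1.02] T [-0.03 -0.02 -0.02] op 0.694
sp 172 235.4453642384106 290.2476356396217
sp 176 235.4468085106383 290.2140672782875
sp 180 235.41848450057404 289.70125482625485
```

>>> play_rows(rows=[[40,[-0.003,0,0.007],[0,0,0]],[40,[-0.003,0.02,0.007],[0,0,0]],[40,[-0.003,0.035,0.007],[0,0,0]],[40,[-0.003,0.05,0.007],[0,0,0]],[40,[-0.003,0.065,0.007],[0,0,0]],[40,[-0.003,0.075,0.007],[0,0,0]],[40,[-0.003,0.085,0.007],[0,0,0]],[40,[-0.003,0.095,0.007],[0,0,0]],[40,[-0.003,0.095,0.007],[0,0,0]]])

```text
time: 15.42
eef_pos: [0.4852, 0.0611, 0.0797]
tcp_rot: [0.094, 0.701, -0.093, 0.701]
contact_force: [-0.7, 0.3, 0.4]
opening: 0.693
```

```bash
python3 - <<'E'
from h import *
snap('wrist','w12'); s=rel(0)
im=load('w12')['im'];g=cv2.cvtColor(im,cv2.COLOR_BGR2GRAY)
for v in(172,180,190): print('sp',v,edge(g[v],215,245),edge(g[v],268,300))
E
```

```text
t 15.4667 y -0.1077 x 0.0013 z 0.0797 yawerr -0.0007 pitch 0.0008 roll -0.0003 F [0.39, -0.22, -0.67] T [-0.04 -0.02 -0.01] op 0.691
sp 172 229.6460973982655 282.1686746987952
sp 180 230.11901252763448 282.1032608695652
sp 190 238.1382113821138 276.6857142857143
```

>>> play_rows(rows=[[40,[0,0.012,-0.002],[0,0,0]],[40,[0,0.025,-0.002],[0,0,0]],[40,[0,0.038,-0.002],[0,0,0]],[40,[0,0.051,-0.002],[0,0,0]],[40,[0,0.064,-0.002],[0,0,0]],[40,[0,0.077,-0.002],[0,0,0]],[40,[0,0.09,-0.002],[0,0,0]],[40,[0,0.103,-0.002],[0,0,0]],[40,[0,0.115,-0.002],[0,0,0]],[40,[0,0.115,-0.002],[0,0,0]]])

```text
time: 16.3
eef_pos: [0.494, 0.0949, 0.0798]
tcp_rot: [0.094, 0.701, -0.093, 0.701]
contact_force: [1.4, 1.5, 1.9]
opening: 0.69
```

```bash
python3 - <<'E'
from h import *
s=rel(0)
E
```

```text
t 16.3 y -0.0726 x 0.0008 z 0.0798 yawerr -0.0005 pitch 0.0019 roll 0.0002 F [1.84, 0.97, 1.88] T [ 0.11 -0.05 -0.01] op 0.69
```

>>> play_rows(rows=[[40,[0,0.006,0],[0,0,0]],[40,[0,0.012,0],[0,0,0]],[40,[0,0.018,0],[0,0,0]],[40,[0,0.023,0],[0,0,0]],[40,[0,0.027,0],[0,0,0]],[40,[0,0.031,0],[0,0,0]],[40,[0,0.034,0],[0,0,0]],[40,[0,0.034,0],[0,0,0]]])

```text
time: 16.97
eef_pos: [0.4962, 0.1036, 0.0796]
tcp_rot: [0.093, 0.701, -0.094, 0.701]
contact_force: [-0.8, -2.9, 2.1]
opening: 0.686
```

```bash
python3 - <<'E'
from h import *
s=rel(0)
E
```

```text
t 16.9667 y -0.0637 x 0.0007 z 0.0796 yawerr -0.001 pitch -0.0004 roll -0.0006 F [-3.0, 0.03, 2.13] T [-0.44  0.04  0.04] op 0.686
```

>>> play_rows(rows=[[40,[0,0.003,0],[0,0,0]],[40,[0,0.006,0],[0,0,0]],[40,[0,0.009,0],[0,0,0]],[40,[0,0.009,0],[0,0,0]]])

```text
time: 17.3
eef_pos: [0.4966, 0.1054, 0.0796]
tcp_rot: [0.093, 0.701, -0.094, 0.7]
contact_force: [-1.0, -6.4, 2.5]
opening: 0.691
```

```bash
python3 - <<'E'
from h import *
s=rel(0)
E
```

```text
t 17.3 y -0.0617 x 0.0006 z 0.0796 yawerr -0.0014 pitch -0.0019 roll -0.001 F [-6.48, 0.68, 2.49] T [-0.86  0.13  0.16] op 0.691
```

>>> play_rows(rows=[[100,[0,-0.003,0],[0,0,0]],[100,[0,-0.003,0],[0,0,0]],[100,[0,-0.003,0],[0,0,0]],[100,[0,-0.003,0],[0,0,0]],[100,[-0.05,-0.003,0],[0,0,0]],[100,[-0.15,-0.003,0],[0,0,0]],[100,[-0.28,-0.003,0],[0,0,0]],[100,[-0.4,-0.003,0],[0,0,0]],[100,[-0.5,-0.003,0],[0,0,0]],[100,[-0.5,-0.003,0],[0,0,0]]])

```text
time: 18.13
eef_pos: [0.5006, 0.1059, 0.2379]
tcp_rot: [0.095, 0.696, -0.093, 0.706]
contact_force: [-0.0, 0.5, 1.0]
opening: 1.0
```

```bash
python3 - <<'E'
from h import *
rel(0); snap('wrist','w13')
im=load('w13')['im']; g=cv2.cvtColor(im,cv2.COLOR_BGR2GRAY).astype(int)
cv2.imwrite('pics/w13.png',cv2.resize(im[90:330,130:390],None,fx=2.2,fy=2.2))
d=np.load('disp.npz');b=d['e']+d['a']*.1
for y,z in((0,.131),(-.05,.134),(-.08,.134),(-.0825,.1195),(-.1,.112)): print(y,proj('w13',[*(b+d['a']*y),z]).round(1))
u=int(proj('w13',[*(b+d['a']*-.08),.134])[0]);print(u,g[120:300:2,u].tolist())
go([.5265,-.322,.20],[-.216,.976])
E
```

```text
t 18.1333 y -0.0602 x 0.0043 z 0.2379 yawerr -0.0005 pitch 0.0052 roll 0.0132 F [0.49, -0.17, 0.99] T [ 0.02 -0.05 -0.03] op 1.0
0 [252.8 123.7]
-0.05 [253.1 179.7]
-0.08 [253.3 210.2]
-0.0825 [253.3 207.2]
-0.1 [253.4 220.4]
253 [41, 41, 252, 254, 254, 254, 254, 254, 254, 254, 254, 254, 254, 254, 254, 254, 254, 254, 254, 254, 254, 254, 254, 254, 254, 254, 254, 254, 253, 253, 254, 254, 254, 254, 254, 253, 253, 254, 254, 254, 254, 254, 254, 254, 254, 203, 146, 145, 171, 196, 121, 53, 52, 52, 53, 55, 52, 53, 52, 52, 52, 52, 62, 93, 93, 93, 93, 95, 93, 93, 93, 95, 94, 94, 94, 94, 94, 92, 93, 93, 93, 94, 93, 94, 94, 93, 94, 94, 93, 94]
[0.1135, -1.3524, 0.4619]
[-0.308, 0.0059, -0.0011]
[1.692, -0.0014, -0.0079]
```

View pics/w13.png

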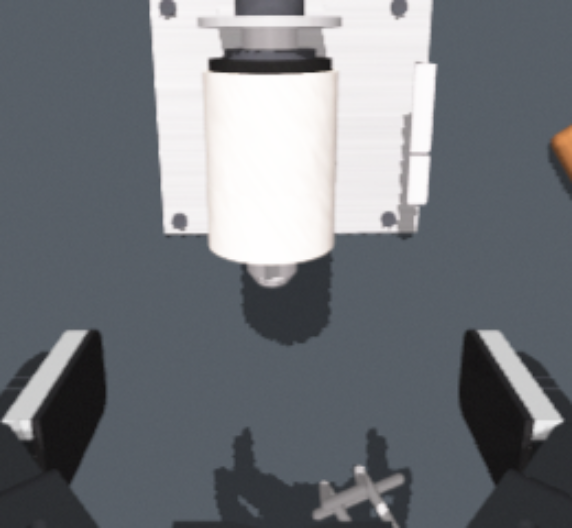

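Both rolls are seated, with the narrow roll's outer edge at v≈210 against 210.2 predicted. On to the cap.

>>> play_rows(rows=[[100,[0,-0.95,0.325],[-0.22,0,0]],[100,[0,-0.95,0.325],[-0.22,0,0]],[100,[0,-0.95,0.325],[-0.22,0,0]],[100,[0,-0.95,0.325],[-0.22,0,0]],[100,[0,-0.95,0.325],[-0.22,0,0]],[100,[0,-0.95,0.325],[-0.22,0,0]],[100,[0,-0.95,0.325],[-0.22,0,0]],[100,[0,-0.95,0.325],[-0.22,0,0]],[100,[0,-0.95,0.325],[-0.22,0,0]]])

```text
time: 18.93
eef_pos: [0.5151, -0.1992, 0.2274]
tcp_rot: [-0.026, 0.707, 0.027, 0.706]
contact_force: [-0.3, -0.1, -0.8]
opening: 1.003
```

```bash
python3 - <<'E'
from h import *
for z in(.004,.012): print(atz('w1',205+163/3,55+499/3,z))
go([.5267,-.322,.07],[-.216,.976])
E
```

```text
[ 0.53165595 -0.34295094  0.004     ]
[ 0.53087929 -0.3394922   0.012     ]
[0.524, -0.4118, 0.0096]
[-0.0915, -0.0014, -0.0009]
[1.9085, -0.0014, 0.0022]
```

>>> play_rows(rows=[[100,[0.15,-0.2,0.01],[-0.09,0,0]],[100,[0.25,-0.35,0.01],[-0.09,0,0]],[100,[0.35,-0.41,0.01],[-0.09,0,0]],[100,[0.45,-0.41,0.01],[-0.09,0,0]],[100,[0.52,-0.41,0.01],[-0.09,0,0]],[100,[0.55,-0.41,0.01],[-0.09,0,0]],[100,[0.55,-0.41,0.01],[-0.09,0,0]],[100,[0.55,-0.41,0.01],[-0.09,0,0]],[100,[0.55,-0.41,0.01],[-0.09,0,0]]])

```text
time: 19.68
eef_pos: [0.5301, -0.3173, 0.0668]
tcp_rot: [-0.079, 0.702, 0.078, 0.704]
contact_force: [0.6, 0.0, 1.5]
opening: 1.001
```

```bash
python3 - <<'E'
from h import *
snap('wrist','w14'); s=ctrl.get_state();P=s['eef_pos'];M=R.from_quat(s['tcp_rot']).as_matrix();print(P,M[2])
im=load('w14')['im'];g=cv2.cvtColor(im,cv2.COLOR_BGR2GRAY).astype(int)
q=proj('w14',[.527,-.322,.039]);print(q)
v0=int(q[1]);u0=int(q[0])
for v in(v0-10,v0): print(v,g[v,u0-60:u0+60:2].tolist())
print(g[v0-60:v0+60:2,u0].tolist())
cv2.imwrite('pics/w14.png',cv2.resize(im[120:320,150:370],None,fx=2.5,fy=2.5,interpolation=cv2.INTER_CUBIC))
go([.5267,-.322,.018],[-.216,.976])
E
```

```text
[ 0.53038425 -0.31757384  0.06749596] [-0.99998988 -0.00311603  0.00324427]
[252.92906    229.69980325]
219 [91, 91, 94, 93, 91, 92, 91, 91, 92, 91, 92, 82, 84, 77, 92, 103, 111, 118, 123, 123, 123, 123, 123, 122, 123, 123, 123, 122, 123, 122, 123, 122, 122, 123, 124, 124, 122, 123, 123, 124, 123, 128, 141, 149, 145, 138, 130, 115, 128, 93, 91, 92, 92, 92, 91, 93, 92, 91, 91, 92]
229 [91, 92, 92, 93, 92, 91, 93, 92, 91, 91, 51, 51, 74, 84, 159, 102, 120, 126, 126, 132, 137, 141, 146, 148, 153, 154, 157, 160, 161, 164, 163, 164, 166, 163, 165, 164, 162, 161, 162, 158, 159, 157, 154, 141, 132, 137, 160, 139, 128, 91, 93, 92, 92, 91, 91, 92, 91, 91, 91, 90]
[91, 93, 91, 91, 92, 92, 92, 92, 93, 91, 90, 91, 92, 92, 93, 123, 124, 161, 163, 164, 165, 163, 163, 163, 126, 123, 123, 158, 163, 162, 163, 163, 156, 160, 161, 162, 162, 162, 162, 162, 162, 162, 162, 160, 160, 161, 161, 160, 161, 159, 145, 85, 94, 94, 92, 91, 92, 92, 148, 230]
[0.165, -0.0112, -0.0158]
[0.0027, 0.0021, 0.002]
[-1.9973, -0.0031, 0.0032]
```

```bash
python3 - <<'E'
from h import *
s=ctrl.get_state();P=s['eef_pos'];M=R.from_quat(s['tcp_rot']).as_matrix()
p=atz('w14',253,270.5,.062);print(p,M.T@(p-P)); c=p+.016*np.array([-.216,.976,0]);print(c)
go([c[0],c[1],.018],[-.216,.976])
E
```

```text
[ 0.53086794 -0.33789324  0.062     ] [ 0.00554501 -0.01990985 -0.00402094]
[ 0.52741194 -0.32227724  0.062     ]
[0.165, -0.0126, -0.0137]
[0.0027, 0.0021, 0.002]
[-1.9973, -0.0031, 0.0032]
```

>>> play_rows(rows=[[100,[0,-0.012,-0.013],[0.003,0,0]],[100,[0.05,-0.012,-0.013],[0.003,0,0]],[100,[0.1,-0.012,-0.013],[0.003,0,0]],[100,[0.14,-0.012,-0.013],[0.003,0,0]],[100,[0.163,-0.012,-0.013],[0.003,0,0]],[100,[0.163,-0.012,-0.013],[0.003,0,0]],[100,[0.163,-0.012,-0.013],[0.003,0,0]],[100,[0.163,-0.012,-0.013],[0.003,0,0]]])

```text
time: 20.4
eef_pos: [0.5261, -0.3222, 0.0164]
tcp_rot: [-0.076, 0.703, 0.076, 0.703]
contact_force: [-0.1, -0.1, -0.3]
opening: 1.001
```

```bash
python3 - <<'E'
from h import *
s=ctrl.get_state();print(s['contact_force'])
go([.5272,-.3222,.018],[-.216,.976])
E
```

```text
[-0.10786567 -0.10347304 -0.3162965 ]
[-0.0054, -0.0009, 0.0035]
[-0.0011, 0.0006, 0.0003]
[1.9989, 0.0005, -0.001]
```

>>> play_rows(rows=[[25,[-0.004,0,0.003],[0,0,0]],[25,[-0.004,0,0.003],[0,0,0]],[25,[-0.004,0,0.003],[0,0,0]],[25,[-0.004,0,0.003],[0,0,0]],[25,[-0.004,0,0.003],[0,0,0]],[25,[-0.004,0,0.003],[0,0,0]],[25,[-0.004,0,0.003],[0,0,0]]], force=35)

```text
time: 20.98
eef_pos: [0.5273, -0.3219, 0.0174]
tcp_rot: [-0.076, 0.702, 0.076, 0.704]
contact_force: [1.1, 0.7, 2.9]
opening: 0.52
```

>>> play_rows(rows=[[25,[-0.1,0,0],[0,0,0]],[25,[-0.2,0,0],[0,0,0]],[25,[-0.3,0,0],[0,0,0]],[25,[-0.4,0,0],[0,0,0]],[25,[-0.45,0,0],[0,0,0]],[25,[-0.45,0,0],[0,0,0]],[25,[-0.45,0,0],[0,0,0]],[25,[-0.45,0,0],[0,0,0]]])

```text
time: 21.65
eef_pos: [0.5252, -0.3207, 0.1492]
tcp_rot: [-0.075, 0.704, 0.078, 0.702]
contact_force: [0.3, -0.3, -0.3]
opening: 0.518
```

```bash
python3 - <<'E'
from h import *
rel(0)
d=np.load('disp.npz');a,e=d['a'],d['e'];n=np.array([a[1],-a[0]])
go([*(e-a*(.02+.016)+n*.001),.15],a)
E
```

```text
t 21.65 y -0.4653 x 0.1404 z 0.1492 yawerr -0.464 pitch 0.0041 roll -0.0027 F [-0.22, 0.37, -0.31] T [-0.   -0.03 -0.04] op 0.518
[0.0019, 1.1881, 0.0978]
[0.3071, -0.0023, -0.0021]
[-1.6929, 0.0029, -0.0031]
```

>>> play_rows(rows=[[25,[-0.05,0.9,0.074],[0.2,0,0]],[25,[-0.05,0.9,0.074],[0.23,0,0]],[25,[-0.05,0.9,0.074],[0.23,0,0]],[25,[-0.05,0.9,0.074],[0.23,0,0]],[25,[-0.05,0.9,0.074],[0.23,0,0]],[25,[-0.05,0.9,0.074],[0.23,0,0]],[25,[-0.05,0.9,0.074],[0.23,0,0]],[25,[-0.05,0.9,0.074],[0.23,0,0]],[25,[-0.05,0.9,0.074],[0.23,0,0]]])

```text
time: 22.4
eef_pos: [0.4889, -0.0519, 0.1647]
tcp_rot: [0.051, 0.707, -0.05, 0.704]
contact_force: [-0.2, 0.0, -0.1]
opening: 0.523
```

```bash
python3 - <<'E'
from h import *
rel(0)
d=np.load('disp.npz');a,e=d['a'],d['e'];n=np.array([a[1],-a[0]])
go([*(e-a*(.02+.016)+n*.0012),.09],a)
E
```

```text
t 22.4 y -0.2156 x 0.0346 z 0.1647 yawerr -0.1235 pitch 0.001 roll -0.0041 F [-0.03, -0.23, -0.06] T [ 0.01 -0.05 -0.04] op 0.523
[0.2495, 0.2767, -0.0766]
[0.0789, -0.0027, -0.0004]
[-1.9211, 0.0007, -0.004]
```

>>> play_rows(rows=[[25,[0.06,0.1,-0.077],[0.079,-0.002,0]],[25,[0.12,0.2,-0.077],[0.079,-0.002,0]],[25,[0.18,0.25,-0.077],[0.079,-0.002,0]],[25,[0.23,0.27,-0.077],[0.079,-0.002,0]],[25,[0.25,0.27,-0.077],[0.079,-0.002,0]],[25,[0.25,0.27,-0.077],[0.079,-0.002,0]],[25,[0.25,0.27,-0.077],[0.079,-0.002,0]],[25,[0.25,0.27,-0.077],[0.079,-0.002,0]],[25,[0.25,0.27,-0.077],[0.079,-0.002,0]]])

```text
time: 23.15
eef_pos: [0.4801, 0.0294, 0.093]
tcp_rot: [0.096, 0.699, -0.095, 0.702]
contact_force: [-0.3, -0.7, -0.3]
opening: 0.522
```

```bash
python3 - <<'E'
from h import *
snap('wrist','w15'); rel(0)
im=load('w15')['im'];g=cv2.cvtColor(im,cv2.COLOR_BGR2GRAY)
for v in(176,180): print('sp',v,edge(g[v],215,245),edge(g[v],268,300))
d=np.load('disp.npz');a,e=d['a'],d['e']; q=proj('w15',[*e,.105]);print(q)
for v in range(150,200,4): print(v,g[v,220:300:2].tolist())
for v in(230,236,242,248,254): print('cap',v,edge(g[v],195,235),edge(g[v],280,320))
E
```

```text
t 23.2 y -0.1393 x 0.0046 z 0.093 yawerr 0.0041 pitch 0.0012 roll 0.0049 F [0.19, 0.61, 0.09] T [0.02 0.   0.  ] op 0.522
sp 176 241.46868686868686 271.48625429553266
sp 180 232.76110509209101 269.1684709066306
[250.64411544 183.63384089]
150 [245, 246, 249, 249, 249, 248, 247, 249, 250, 249, 249, 249, 249, 248, 247, 248, 247, 247, 247, 247, 248, 248, 247, 246, 246, 246, 244, 244, 243, 241, 239, 238, 241, 240, 231, 207, 192, 157, 143, 137]
154 [215, 215, 202, 114, 122, 128, 134, 139, 149, 148, 149, 128, 126, 128, 127, 127, 118, 119, 118, 135, 142, 140, 139, 136, 131, 123, 120, 113, 118, 122, 122, 121, 121, 122, 121, 121, 121, 122, 122, 121]
158 [207, 206, 207, 113, 122, 126, 131, 139, 140, 141, 142, 120, 120, 118, 118, 119, 119, 119, 119, 135, 141, 140, 139, 137, 129, 124, 120, 112, 115, 119, 118, 118, 118, 118, 119, 119, 119, 118, 118, 117]
162 [52, 51, 50, 104, 122, 126, 130, 138, 142, 142, 143, 118, 113, 115, 115, 117, 118, 120, 117, 133, 141, 140, 140, 136, 130, 126, 120, 115, 55, 41, 40, 40, 42, 40, 39, 41, 40, 40, 41, 39]
166 [74, 72, 73, 106, 120, 127, 130, 139, 141, 144, 142,
[... 1070 characters left out ...]
73, 73, 57, 40, 41, 41, 41, 40, 40, 40, 39, 39, 41, 41, 38, 41, 41, 40, 42, 41, 41, 41, 41, 41, 39, 39, 40, 41, 40, 40, 41, 41, 40, 39, 41, 40, 60]
194 [75, 74, 75, 73, 73, 42, 38, 40, 40, 41, 42, 40, 40, 43, 40, 41, 41, 42, 41, 41, 41, 40, 42, 40, 41, 40, 39, 39, 41, 41, 39, 39, 41, 41, 41, 40, 42, 41, 41, 46]
198 [73, 74, 73, 73, 72, 58, 40, 41, 41, 43, 41, 40, 42, 41, 40, 40, 40, 39, 40, 41, 40, 40, 41, 41, 40, 40, 41, 40, 41, 41, 40, 39, 38, 42, 41, 42, 40, 39, 40, 72]
cap 230 213.39566929133858 302.7432950191571
cap 236 201.678231292517 314.44359331476323
cap 242 199.2384916748286 316.51072124756337
cap 248 207.260710553814 308.6200212426978
cap 254 205.43827160493828 310.39298892988927
```

>>> play_rows(rows=[[25,[0.031,0,-0.011],[-0.0026,0,0]],[25,[0.031,0,-0.011],[-0.0026,0,0]],[25,[0.031,0,-0.011],[-0.0026,0,0]],[25,[0.031,0,-0.011],[-0.0026,0,0]],[25,[0.031,0,-0.011],[-0.0026,0,0]],[25,[0.031,0,-0.011],[-0.0026,0,0]]])

```text
time: 23.7
eef_pos: [0.4761, 0.0313, 0.0828]
tcp_rot: [0.094, 0.7, -0.093, 0.702]
contact_force: [0.5, 0.5, -0.3]
opening: 0.521
```

```bash
python3 - <<'E'
from h import *
snap('wrist','w16'); rel(0)
im=load('w16')['im'];g=cv2.cvtColor(im,cv2.COLOR_BGR2GRAY)
for v in(164,168): print('sp',v,edge(g[v],215,245),edge(g[v],268,300))
for v in(236,242): print('cap',v,edge(g[v],195,235),edge(g[v],280,320))
E
```

```text
t 23.75 y -0.1386 x 0.0004 z 0.0828 yawerr -0.0013 pitch 0.001 roll 0.0032 F [-0.41, 0.24, -0.89] T [-0.03 -0.    0.02] op 0.524
sp 164 231.85353535353536 269.8400576368876
sp 168 233.6342857142857 287.235516372796
cap 236 201.70914127423822 314.4427374301676
cap 242 199.2420948616601 316.5142436149312
```

>>> play_rows(rows=[[25,[-0.002,0.015,0.003],[0,0,0]],[25,[-0.002,0.03,0.003],[0,0,0]],[25,[-0.002,0.045,0.003],[0,0,0]],[25,[-0.002,0.06,0.003],[0,0,0]],[25,[-0.002,0.07,0.003],[0,0,0]],[25,[-0.002,0.08,0.003],[0,0,0]],[25,[-0.002,0.09,0.003],[0,0,0]],[25,[-0.002,0.09,0.003],[0,0,0]],[25,[-0.002,0.09,0.003],[0,0,0]]])

```text
time: 24.5
eef_pos: [0.4839, 0.0573, 0.0832]
tcp_rot: [0.094, 0.7, -0.093, 0.702]
contact_force: [0.2, -0.7, -0.5]
opening: 0.52
```

```bash
python3 - <<'E'
from h import *
snap('wrist','w17'); rel(0)
g=cv2.cvtColor(load('w17')['im'],cv2.COLOR_BGR2GRAY)
for v in(196,200,204): print('sp',v,g[v,215:301:2].tolist())
E
```

```text
t 24.55 y -0.1117 x 0.001 z 0.0832 yawerr -0.0014 pitch 0.0009 roll 0.0027 F [-0.91, 0.55, -0.4] T [0.02 0.01 0.03] op 0.521
sp 196 [240, 241, 240, 240, 239, 241, 245, 247, 247, 246, 247, 246, 245, 245, 247, 247, 247, 247, 248, 248, 247, 245, 245, 245, 245, 243, 240, 241, 243, 243, 243, 244, 244, 243, 239, 238, 241, 244, 244, 241, 236, 232, 233]
sp 200 [237, 239, 241, 240, 240, 241, 242, 245, 248, 247, 247, 246, 247, 246, 245, 246, 247, 248, 248, 248, 248, 247, 246, 245, 245, 245, 243, 241, 240, 242, 243, 243, 243, 244, 242, 239, 237, 240, 243, 244, 242, 236, 231]
sp 204 [239, 238, 239, 242, 241, 240, 241, 243, 246, 248, 248, 247, 246, 247, 246, 246, 246, 246, 248, 247, 248, 248, 248, 247, 245, 245, 245, 244, 242, 240, 240, 241, 242, 243, 243, 242, 239, 238, 238, 241, 242, 241, 236]
```

>>> play_rows(rows=[[25,[0,0.007,0],[0,0,0]],[25,[0,0.014,0],[0,0,0]],[25,[0,0.021,0],[0,0,0]],[25,[0,0.028,0],[0,0,0]],[25,[0,0.035,0],[0,0,0]],[25,[0,0.042,0],[0,0,0]],[25,[0,0.046,0],[0,0,0]],[25,[0,0.046,0],[0,0,0]]])

```text
time: 25.22
eef_pos: [0.4879, 0.0707, 0.0835]
tcp_rot: [0.094, 0.7, -0.093, 0.702]
contact_force: [-0.2, -0.1, 1.3]
opening: 0.522
```

```bash
python3 - <<'E'
from h import *
rel(0)
E
```

```text
t 25.2167 y -0.0975 x 0.0013 z 0.0835 yawerr -0.0013 pitch 0.0015 roll 0.0034 F [-0.19, -0.16, 1.34] T [-0.05 -0.03 -0.03] op 0.522
```

>>> play_rows(rows=[[25,[0,0.003,0],[0,0,0]],[25,[0,0.006,0],[0,0,0]],[25,[0,0.009,0],[0,0,0]],[25,[0,0.012,0],[0,0,0]],[25,[0,0.014,0],[0,0,0]],[25,[0,0.014,0],[0,0,0]]])

```text
time: 25.72
eef_pos: [0.4885, 0.0739, 0.0833]
tcp_rot: [0.093, 0.7, -0.094, 0.702]
contact_force: [-1.3, -5.1, 1.8]
opening: 0.522
```

```bash
python3 - <<'E'
from h import *
rel(0)
E
```

```text
t 25.7167 y -0.0943 x 0.0011 z 0.0833 yawerr -0.0017 pitch -0.0006 roll 0.0025 F [-5.24, 0.06, 1.83] T [-0.61  0.15 -0.  ] op 0.522
```

>>> play_rows(rows=[[25,[0,0.003,0],[0,0,0]],[25,[0,0.006,0],[0,0,0]],[25,[0,0.008,0],[0,0,0]],[25,[0,0.009,0],[0,0,0]],[25,[0,0.009,0],[0,0,0]]])

```text
time: 26.13
eef_pos: [0.4891, 0.0761, 0.0833]
tcp_rot: [0.093, 0.7, -0.094, 0.702]
contact_force: [-2.6, -7.1, 2.9]
opening: 0.521
```

```bash
python3 - <<'E'
from h import *
rel(0)
E
```

```text
t 26.1333 y -0.092 x 0.0011 z 0.0833 yawerr -0.0016 pitch -0.0013 roll 0.0024 F [-7.56, -0.67, 2.85] T [-0.78  0.28  0.  ] op 0.521
```

>>> play_rows(rows=[[25,[0,0.002,0],[0,0,0]],[25,[0,0.004,0],[0,0,0]],[25,[0,0.004,0],[0,0,0]]])

```text
time: 26.38
eef_pos: [0.4894, 0.0771, 0.0832]
tcp_rot: [0.093, 0.7, -0.094, 0.702]
contact_force: [-1.8, -6.4, 2.3]
opening: 0.522
```

```bash
python3 - <<'E'
from h import *
rel(0)
E
```

```text
t 26.3833 y -0.0909 x 0.0011 z 0.0832 yawerr -0.0017 pitch -0.0016 roll 0.0024 F [-6.67, -0.03, 2.28] T [-0.9   0.22 -0.03] op 0.522
```

>>> play_rows(rows=[[25,[0,0.002,0],[0,0,0]],[25,[0,0.003,0],[0,0,0]],[25,[0,0.003,0],[0,0,0]]])

```text
time: 26.63
eef_pos: [0.4896, 0.0778, 0.0832]
tcp_rot: [0.092, 0.7, -0.094, 0.702]
contact_force: [-2.0, -7.5, 3.4]
opening: 0.521
```

```bash
python3 - <<'E'
from h import *
rel(0)
E
```

```text
t 26.6333 y -0.0903 x 0.0011 z 0.0832 yawerr -0.0018 pitch -0.002 roll 0.0023 F [-7.8, 0.02, 3.44] T [-1.    0.28 -0.04] op 0.521
```

>>> play_rows(rows=[[25,[0,0.002,0],[0,0,0]],[25,[0,0.004,0],[0,0,0]],[25,[0,0.004,0],[0,0,0]]])

```text
time: 26.88
eef_pos: [0.4898, 0.0787, 0.0832]
tcp_rot: [0.092, 0.7, -0.094, 0.702]
contact_force: [-2.5, -8.8, 3.1]
opening: 0.522
```

```bash
python3 - <<'E'
from h import *
rel(0); snap('wrist','w18')
im=load('w18')['im']; g=cv2.cvtColor(im,cv2.COLOR_BGR2GRAY)
cv2.imwrite('pics/w18.png',cv2.resize(im[40:340,130:390],None,fx=2,fy=2,interpolation=cv2.INTER_CUBIC))
E
```

```text
t 26.8833 y -0.0893 x 0.0011 z 0.0832 yawerr -0.002 pitch -0.0027 roll 0.0022 F [-9.17, -0.09, 3.14] T [-1.14  0.31 -0.  ] op 0.522
```

>>> play_rows(rows=[[25,[0,0.002,0],[0,0,0]],[25,[0,0.004,0],[0,0,0]],[25,[0,0.004,0],[0,0,0]]])

```text
time: 27.18
eef_pos: [0.4898, 0.0787, 0.0832]
tcp_rot: [0.091, 0.701, -0.095, 0.701]
contact_force: [-4.1, -13.2, 4.9]
opening: 0.522
```

```bash
python3 - <<'E'
from h import *
rel(0)
E
```

```text
t 27.1833 y -0.0893 x 0.0011 z 0.0832 yawerr -0.0028 pitch -0.0056 roll 0.0016 F [-13.78, -0.5, 4.91] T [-1.75  0.49 -0.12] op 0.522
```

The force dipped at -0.0909 (7.6 → 6.7 N, the snap), then rose without travel at -0.0893 (the floor met the spindle end). Releasing.

>>> play_rows(rows=[[25,[0,-0.006,0],[0,0,0]],[25,[0,-0.006,0],[0,0,0]],[100,[0,-0.006,0],[0,0,0]],[100,[0,-0.006,0],[0,0,0]],[100,[0,-0.006,0],[0,0,0]],[100,[0,-0.006,0],[0,0,0]],[100,[-0.05,-0.006,0],[0,0,0]],[100,[-0.15,-0.006,0],[0,0,0]],[100,[-0.3,-0.006,0],[0,0,0]],[100,[-0.42,-0.006,0],[0,0,0]]])

```text
time: 28.02
eef_pos: [0.4887, 0.0801, 0.2098]
tcp_rot: [0.094, 0.701, -0.093, 0.701]
contact_force: [0.9, 0.2, -0.1]
opening: 1.004
```

```bash
python3 - <<'E'
from h import *
rel(0); snap('wrist','w19')
im=load('w19')['im']; g=cv2.cvtColor(im,cv2.COLOR_BGR2GRAY)
d=np.load('disp.npz');b=d['e']+d['a']*.1
print('crown px: brake face rest, +3.5, narrow end rest, narrow end pushed 3.5, cap outer end at centre -.0925/-.085/-.1')
for y,z in((0,.131),(.0035,.131),(-.08,.134),(-.0765,.134),(-.1085,.127),(-.101,.127),(-.116,.127)): print(y,proj('w19',[*(b+d['a']*y),z]).round(1))
s=load('w19')['im'][60:300,140:380]; 
cv2.imwrite('pics/w19.png',cv2.resize(s,None,fx=2.5,fy=2.5,interpolation=cv2.INTER_CUBIC))
E
```

```text
t 28.0167 y -0.0883 x -0.0003 z 0.2098 yawerr -0.0015 pitch 0.0009 roll 0.0001 F [0.46, 0.75, -0.13] T [ 0.03 -0.03 -0.02] op 1.004
crown px: brake face rest, +3.5, narrow end rest, narrow end pushed 3.5, cap outer end at centre -.0925/-.085/-.1
0 [260.2  87.3]
0.0035 [260.2  82.3]
-0.08 [259.9 190.4]
-0.0765 [259.9 186.4]
-0.1085 [259.7 219. ]
-0.101 [259.7 211. ]
-0.116 [259.7 226.8]
```

View pics/w19.png

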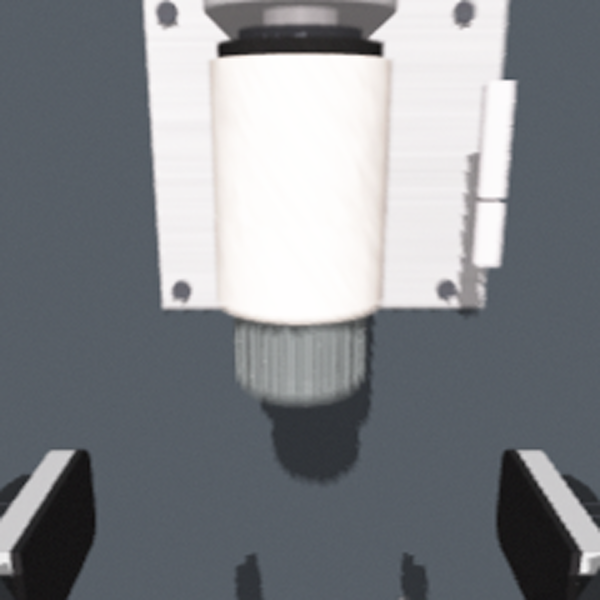

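```bash
python3 - <<'E'
from h import *
from scipy.optimize import brentq
d=np.load('disp.npz');b=d['e']+d['a']*.1
rel(0); snap('wrist','w20')
def yof(f,u,v,z): 
    p=atz(f,u,v,z)[:2]; return (p-b)@d['a']
for f in('w7','w13','w19','w20'):
    g=cv2.cvtColor(load(f)['im'],cv2.COLOR_BGR2GRAY); u=int(round(proj(f,[*(b-d['a']*.06),.134])[0]))
    def ev(y0,z,w=9):
        v=proj(f,[*(b+d['a']*y0),z])[1]; col=g[:,u-3:u+4].mean(1); e=edge(col,int(v)-w,int(v)+w); return round(yof(f,u,e,z)*1000,2)
    print(f,'roll front',ev(.001,.134),'narrow end' , ev(-.079,.134,7),'wide end',ev(-.05,.134,6),'cap end',ev(-.109,.127,7))
E
```

```text
t 28.0667 y -0.0869 x 0.0047 z 0.2201 yawerr -0.0019 pitch 0.0047 roll 0.0169 F [1.17, 2.81, 6.15] T [ 0.   -0.11  0.04] op 1.001
w7 roll front 0.91 narrow end -85.14 wide end -49.81 cap end -108.48
w13 roll front 0.54 narrow end -79.7 wide end -49.63 cap end -111.22
w19 roll front 4.3 narrow end -78.84 wide end -47.47 cap end -110.67
w20 roll front 4.1 narrow end -76.45 wide end -46.17 cap end -107.45
```

The cap holds. After release the roll front is 3.5 mm further in than before, the narrow roll's end is at -76.5 mm and the cap's centre at about -91.5 mm. Settling briefly, then handing in.

>>> play_rows(rows=[[100,[-0.1,0,0],[0,0,0]],[100,[-0.1,0,0],[0,0,0]],[100,[-0.1,0,0],[0,0,0]],[100,[-0.1,0,0],[0,0,0]]])

```text
time: 28.45
eef_pos: [0.4892, 0.0798, 0.2382]
tcp_rot: [0.094, 0.7, -0.093, 0.702]
contact_force: [0.5, 1.1, -1.0]
opening: 0.999
```

```bash
python3 - <<'E'
from h import *
print(ctrl.sign_off())
E
```

```text
the job is handed in; nothing more can be done
None
```

The dispenser farther from the base is loaded: wide roll, then narrow roll, then the end cap snapped on behind the spring catch. I handed the job in at about 28.5 s of the 72 s, with the gripper open and well clear. The sign-off gives no verdict, so the checks below are my own.

- **Pushing forces:** my force readings stayed below 7 N for the rolls. They peaked at about 14 N for the cap, when its floor met the spindle's end.
- **Snap:** the force dipped from 7.6 to 6.7 N about 1.6 mm before the cap's floor met the spindle's end.
- **Position after release:** the brake plate is held back about 3.5 mm, the narrow roll's end is at -76.5 mm and the cap's centre is at about -91.5 mm.
- **A check that disagreed:** the picture before that, taken while the arm was still moving, put the cap's centre at about -94.7 mm and the narrow roll's end at -78.8 mm. That cap reading lies just outside the -94.5 mm limit. I trusted the later picture, though the arm was still settling then too. In both pictures the brake is held back by about the same amount.
- **Not checked:** the catch itself is hidden inside the cap, so "catch up" is inferred from the snap and from the brake staying held back. I did not measure the cheese, onion and potato again at the end, but the arm went near none of them.

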